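# Square-check engraving blocks and send them to the press

## Task

Bring the carrier to the yellow loading stop. Then take the engraving blocks on the bench one by one, largest first: press the block's red end squarely against the gauge's brass bar so that the bar is well pushed in, turn the block end for end and press its white end the same way, then lay it engraved face up, centred on the carrier, its length along the rails, each next block squarely on top of the one before. When all are stacked, run the carrier to the blue press stop with the stack still neat and centred; leave the bottle, tin and roller alone.

Things in the scene. Friction and masses are not known exactly. Their poses are not given: they have to be found in the camera images.
- large: the large wooden engraving block, a flat slab 90 x 60 x 15 mm (x, y, z), light wood with a black engraved picture on its upper face; origin at the centre of its underside, x along its length, z up out of the engraved face. The end at +x is painted red, the end at -x white (10 mm bands). May be absent
- large_red (a point): centre of the red end face of the large block: 45 mm along +x and 7.5 mm above the block's origin
- large_white (a point): centre of the white end face of the large block: 45 mm along -x and 7.5 mm above the block's origin
- medium: the medium wooden engraving block, a flat slab 76 x 52 x 15 mm (x, y, z), light wood with a black engraved picture on its upper face; origin at the centre of its underside, x along its length, z up out of the engraved face. The end at +x is painted red, the end at -x white (10 mm bands). May be absent
- medium_red (a point): centre of the red end face of the medium block: 38 mm along +x and 7.5 mm above the block's origin
- medium_white (a point): centre of the white end face of the medium block: 38 mm along -x and 7.5 mm above the block's origin
- small: the small wooden engraving block, a flat slab 62 x 44 x 15 mm (x, y, z), light wood with a black engraved picture on its upper face; origin at the centre of its underside, x along its length, z up out of the engraved face. The end at +x is painted red, the end at -x white (10 mm bands). May be absent
- small_red (a point): centre of the red end face of the small block: 31 mm along +x and 7.5 mm above the block's origin
- small_white (a point): centre of the white end face of the small block: 31 mm along -x and 7.5 mm above the block's origin
- gauge: squaring gauge, fixed to the bench: a steel bed 6 mm thick that reaches from 145 mm in front (-x) to 25 mm behind (+x) of its origin and 65 mm to either side (y); origin at bench height in the middle under the bar's face when the bar is out. A block end is pressed towards the gauge's +x. Behind the bar stands a green bent steel bracket 44 mm high
- bar_face (a point): middle of the working face of the gauge's brass bar, 14.5 mm above the bench (the mid height of a block 1 mm clear of the bed); moves with the bar. The bar is 100 mm wide, from 8 to 38 mm above the bench; its face looks to the gauge's -x
- bar (a joint): how far the sprung brass bar is pushed in along the gauge's +x, m: 0 out, 0.010 fully in (about 8 N); springs back by itself
- slide: rail slide, fixed to the bench: grey base 110 mm wide (x), rails along y; yellow stop block (loading end) 82 mm towards -y and blue stop block (press end) 242 mm towards +y of its origin; both 30 mm high. Origin at bench height under the middle of the carrier when the carrier stands at the yellow stop
- carrier (a joint): travel of the carrier along the slide's +y, m: 0 at the yellow (loading) stop, 0.160 at the blue (press) stop; it stays where it is left, about 2 N to move
- pad (a point): centre of the carrier's paper-covered top, marked with a thin blue cross, 34 mm above the bench; the flat top is 130 x 130 mm
- knob_top (a point): top of the carrier's upright black knob, 20 mm in diameter and 50 mm tall (34 to 84 mm above the bench), standing 97 mm towards the slide's -x from the carrier's centre
- oil: bystander: amber bottle, 52 mm diameter, 130 mm tall; origin under its middle
- ink_tin: bystander: round ink tin, 80 mm diameter, 45 mm tall; origin under its middle
- brayer: bystander: hand ink roller lying on its stand, about 190 mm long; origin under the roller
Mind the look-alikes: they are no part of the job. Leave any purple look-alike of the small alone.

How it is judged:
By the outcome, as a careful person would: the job done as asked, in the order asked, and still so for the second after the job is handed in, with the robot touching nothing.
Of large, medium, small only 2 to 3 are there at a start; the rules pass over those that are not, and their reading is None.
At some moment in a run one of large, medium, small may be knocked a few centimetres aside while the robot is not near it.
Once in a run the grip may slacken for a moment while it holds something.
It also fails if it takes over 210 s, if anything falls off the work surface, if the arm or the gripper's body presses on something with over 40 N, if the wrist force passes 120 N, or if a joint passes its speed limit or range.

## Robot

A 6-joint arm with a two-finger parallel gripper is mounted at the origin on the work surface. World frame = base frame: x ahead of the robot, y to its left, z up, the work surface at z = 0. Lengths are in m, angles in rad, forces in N, time in s.
With the tool pointing down it reaches from about 0.25 to 0.775 m from the base axis. Payload 4 kg.
Tool frame: the origin (TCP) lies between the finger pads; the fingertips stand 11 mm ahead of it and the grasp point (between the pads) lies 8 mm behind it (robot.tip_extent is the z of the fingertips in the tool frame, in m); z points along the fingers, y is the line along which they close (so a half turn about z gives the same grasp; the last joint's range is limited). The gripper opens to 94 mm and grips with 3 to 60 N. Pads are 16 mm wide; open, the fingers measure 119 mm over their backs; the gripper's body (75 mm by 177 mm) begins 78 mm behind the grasp point.
Start: joints at [-1.338, 0.087, 1.371, -0, 1.684, -0.103], TCP at [0.181, -0.519, 0.217] pointing down, gripper open.
Joint ranges: [-3.1, 3.1], [-0.76, 2.03], [0.27, 2.55], [-1.08, 4.22], [0.17, 2.65], [-2.57, 2.57]. Speed limits (rad/s): [2.79, 2.79, 3.14, 3.14, 3.14, 3.14].

## Interface

Orientations are given as [roll, pitch, yaw] about the fixed x, y, z axes, in that order (R = Rz(yaw) Ry(pitch) Rx(roll)).
In Python, from bench import robot, imaging gives the robot as it stands.
- The arm moves only by the shell command python3 -m pendant 'ROWS'. ROWS is JSON, a list of rows, each a list of 7 numbers: the shift along the world's x, y, z in cm, then the turn, a rotation vector about the world's x, y, z in degrees, then the opening, from 0 (shut) to 1 (fully open). In form: [[dx, dy, dz, ax, ay, az, jaw], ...]. A call has 1 to 8 rows; each row shifts and turns the commanded pose from where the row before left it; what a row does not reach is not made up. A row lasts 1/10 s, in which the tool goes at most 50 mm and 8.59 degrees, less where a joint would pass 70% of its speed; a pose out of reach is approached as far as the arm can. A call is refused whole if a number of a shift passes 5 or a number of a turn 8.59, either way. A call with a gripper value outside its range is refused whole. The fingers move at their own pace and stop on an object; the grip force is fixed at half the most. Time passes only in rows, so rows that do not move let the fingers close. It gives the time, the measured TCP pose, the force, the opening and the grip force at its end, in the units of the state.
- robot.get_obs(): the state, without advancing time (a new reading comes with each control period).
- imaging.snapshot(name): name is "scene" or "top" or "wrist"; returns the picture (384x512x3 uint8, red, green, blue); there is no depth.
- imaging.camera_params(name): a dict with "camera_matrix" (3x3 intrinsics, pixels), "R" (3x3) and "t" (3): a world point X has camera coordinates R X + t. Camera axes: x right, y down, z forward; pixel columns grow to the right and rows downward; lengths in m; the calibration is good to about 2 mm. A picture is of the moment at which its call begins: read the wrist's pose just before it. camera_params takes no time and is no camera call; for the wrist camera it gives the pose at the moment of the call.
- robot.close_job(): hands the job in; it is judged then, once.
The state is a dict: "time": time; "joint_positions": joint angles; "qvel": joint speeds; "joint_torque": joint torques, N m; "tool_pos": TCP position; "ee_rot": TCP orientation; "wrist_force": force on the tool from outside, world axes, zero at the start; "wrist_torque": the same for the moment, N m; "width": finger opening in m; "finger_force": force on a finger pad.
Only numpy, scipy, OpenCV 4.12 (cv2) and the standard library are available. Lean on these libraries where they do the work, as an engineer would, in place of code of your own. Each camera call takes 0.05 s, during which the arm holds its last target. There are 200 camera calls.

## Working session

There is one attempt and no reset: what is moved stays moved. The work goes in short steps, Python scripts to look and compute and a shell command to move; the robot and the scene stay as the last step left them, time stands still between calls to the robot, and variables do not carry over. Pictures are saved under pics/ and viewed, at most 16 in all, crops included, and the job is handed in when it is done.

```bash
ls; mkdir -p pics; cat > h.py <<'E'
import numpy as np, cv2
from bench import robot, imaging
def snap(n,f):
    P=imaging.camera_params(n); im=imaging.snapshot(n)
    cv2.imwrite('pics/'+f+'.png',im[:,:,::-1]); return im,P
def px2w(P,u,v,z):
    K=np.array(P['camera_matrix']);R=np.array(P['R']);t=np.array(P['t'])
    d=R.T@np.linalg.inv(K)@np.array([u,v,1.]);c=-R.T@t
    return c+d*(z-c[2])/d[2]
def w2px(P,X):
    q=np.array(P['camera_matrix'])@(np.array(P['R'])@np.array(X)+np.array(P['t']));return q[:2]/q[2]
E
python3 - <<'E'
from h import *
import pickle
for n in('scene','top'):
    im,P=snap(n,n+'0');pickle.dump(P,open(n+'.pkl','wb'));print(n,-np.array(P['R']).T@P['t'])
o=robot.get_obs();print(o['time'],o['tool_pos'],o['ee_rot'],o['wrist_force'],o['width'],robot.tip_extent)
a=cv2.imread('pics/top0.png');cv2.imwrite('pics/top0b.png',cv2.resize(a,(800,600),interpolation=cv2.INTER_CUBIC))
E
```

```text
pics
scene [1.1122052  0.02969344 0.73541706]
top [ 0.37305119 -0.1119798   0.9141552 ]
0.1 [ 0.18111593 -0.51883218  0.21542752] [-3.13961260e+00 -2.01290602e-04  3.35810005e-01] [ 0.14665162 -0.81869623  0.05312894] 0.09393296479858251 0.011
```

View pics/top0b.png

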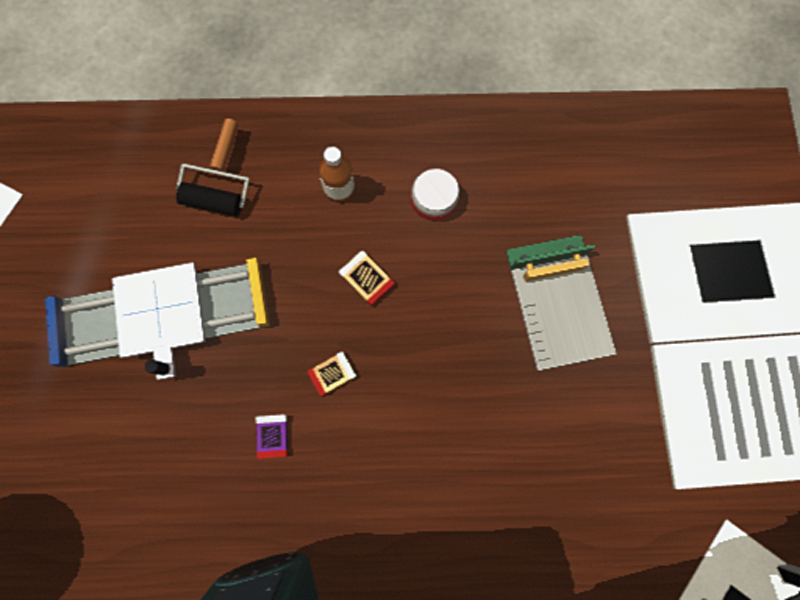

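View pics/scene0.png

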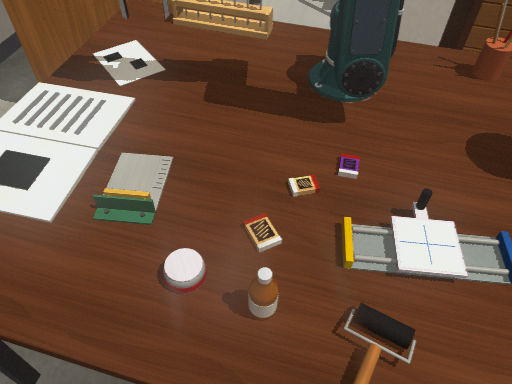

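The top view shows two wooden blocks at about (367,277) and (332,373) in the enlarged picture. The look-alike is the purple block at (272,437), which I leave alone. The gauge is at (560,300), the carrier at (158,310) and its knob at (158,366). The carrier is part-way between yellow (right) and blue (left).

```bash
python3 - <<'E'
from h import *
import pickle
P=pickle.load(open('top.pkl','rb'));im=cv2.imread('pics/top0.png')
s=1/1.5625
def p(u,v,z):return px2w(P,u*s,v*s,z)
hsv=cv2.cvtColor(im,cv2.COLOR_BGR2HSV)
def ortho(cx,cy,w,h,z,res=0.0005):
    # rows: -x down ; cols: -y right
    src=np.float32([w2px(P,[cx+a*h/2,cy+b*w/2,z]) for a,b in((1,1),(1,-1),(-1,-1),(-1,1))])
    W,H=int(w/res),int(h/res)
    return cv2.warpPerspective(im,cv2.getPerspectiveTransform(src,np.float32([[0,0],[W,0],[W,H],[0,H]])),(W,H),flags=cv2.INTER_CUBIC)
tiles=[]
for (u,v) in((367,277),(332,373)):
    c=p(u,v,.015);o=ortho(c[0],c[1],.14,.14,.015)
    m=(((o.max(2)>120))).astype('uint8')
    m=cv2.morphologyEx(m,cv2.MORPH_CLOSE,np.ones((15,15)))
    k=max(cv2.findContours(m,0,2)[0],key=cv2.contourArea)
    b=cv2.minAreaRect(k);(x,y),(w,h),a=b
    print('block',c[0]+.07-y*.0005,c[1]+.07-x*.0005,w*.5,h*.5,a)
    cv2.drawContours(o,[cv2.boxPoints(b).astype(int)],0,(0,255,0),1);tiles.append(o)
c=p(158,310,.034);o=ortho(c[0],c[1],.18,.18,.034);m=((o.min(2)>130)).astype('uint8')
m=cv2.morphologyEx(m,cv2.MORPH_OPEN,np.ones((61,61)))
k=max(cv2.findContours(m,0,2)[0],key=cv2.contourArea);b=cv2.minAreaRect(k);(x,y),(w,h),a=b
print('pad',c[0]+.09-y*.0005,c[1]+.09-x*.0005,w*.5,h*.5,a)
cv2.drawContours(o,[cv2.boxPoints(b).astype(int)],0,(0,255,0),1);tiles.append(cv2.resize(o,(280,280)))
print('knob',p(152,368,.084))
print('yellow', p(247,260,.03),p(263,327,.03),p(270,324,.03)); print('blue',p(47,300,.03),p(54,366,.03))
c=p(560,300,.006);g=ortho(c[0],c[1],.2,.25,.006,.0005);print('g centre',c)
cv2.imwrite('pics/g.png',np.hstack([np.vstack([tiles[0],tiles[1]])[:500],g]))
for q in((520,290),(538,370),(615,353),(597,265)):print('bed',p(*q,.006))
for q in((527,280),(589,269)):print('barbottom',p(*q,.008))
for q in((526,268),(588,257)):print('bartopfront?',p(*q,.038))
E
```

```text
block 0.6122568543882931 -0.08377302976072445 79.57717895507812 56.40360641479492 47.72631072998047
block 0.456497421662898 -0.026627814584010145 47.2994384765625 65.70884704589844 61.843807220458984
pad 0.5578217295453968 0.2594779915508408 136.2162628173828 160.9322052001953 80.13418579101562
knob [0.46297735 0.22688047 0.084     ]
yellow [0.63999682 0.10708406 0.03      ] [0.5293516  0.07848193 0.03      ] [0.53390052 0.06755715 0.03      ]
blue [0.58089025 0.42314571 0.03      ] [0.47547046 0.40096513 0.03      ]
g centre [ 0.5672508  -0.40185453  0.006     ]
bed [ 0.58559236 -0.33748861  0.006     ]
bed [ 0.45388991 -0.35639064  0.006     ]
bed [ 0.47817153 -0.48239355  0.006     ]
bed [ 0.62535361 -0.4688338   0.006     ]
barbottom [ 0.60179204 -0.34981137  0.008     ]
barbottom [ 0.61823102 -0.4540586   0.008     ]
bartopfront? [ 0.61407443 -0.34187489  0.038     ]
bartopfront? [ 0.63014126 -0.44315885  0.038     ]
```

View pics/g.png

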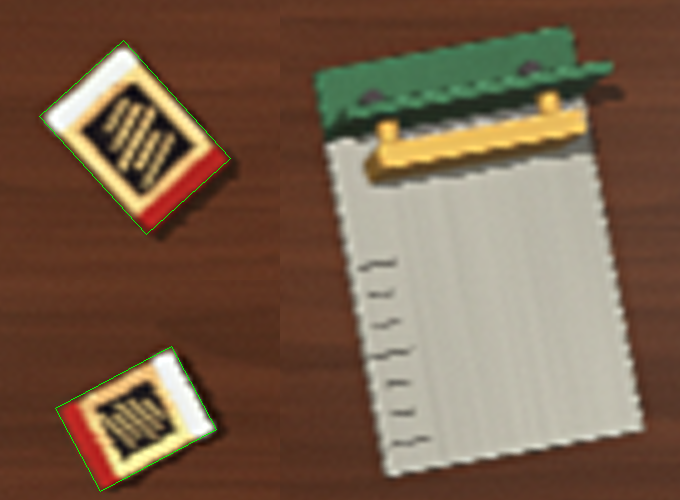

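Block sizes come out as medium (79x56 including blur) and small (66x47), so the large one is absent. Next I refine the pad and block poses by fitting rectangles of known size.

```bash
cat >> h.py <<'E'
from scipy.optimize import minimize
def fitrect(mask,P,x,y,yaw,L,W,z):
    "best pose of an LxW rectangle at height z on a float mask (+inside, ring outside -)"
    def pts(s):
        a=np.linspace(-.5,.5,41); X,Y=np.meshgrid(a*(L+s),a*(W+s)); return X.ravel(),Y.ravel()
    X,Y=pts(.02); ins=((abs(X)<L/2)&(abs(Y)<W/2))
    sg=np.where(ins,1.,-1.)
    m=cv2.GaussianBlur(mask.astype('float32'),(0,0),0.8)
    K=np.array(P['camera_matrix']);R=np.array(P['R']);t=np.array(P['t'])
    def f(q):
        c,s=np.cos(q[2]),np.sin(q[2])
        w=np.stack([q[0]+c*X-s*Y,q[1]+s*X+c*Y,0*X+z]); p=K@(R@w+t[:,None]);p=(p[:2]/p[2]).astype('float32')
        return -(cv2.remap(m,p[0],p[1],cv2.INTER_LINEAR)[:,0]*sg).sum()/ins.sum()
    best=None
    for dx in(0,.004,-.004):
      for dy in (0,.004,-.004):
        r=minimize(f,[x+dx,y+dy,yaw],method='Nelder-Mead',options=dict(initial_simplex=[[x+dx,y+dy,yaw],[x+dx+.006,y+dy,yaw],[x+dx,y+dy+.006,yaw],[x+dx,y+dy,yaw+.1]],xatol=1e-5))
        if best is None or r.fun<best.fun:best=r
    return best.x[0],best.x[1],np.degrees(best.x[2]),best.fun
def blockmask(im): # rgb; white, red, wood, black inside filled
    h=cv2.cvtColor(im,cv2.COLOR_RGB2HSV)
    m=((im.max(2)>125)).astype('uint8')
    return cv2.morphologyEx(m,cv2.MORPH_CLOSE,np.ones((9,9)))
E
python3 - <<'E'
from h import *
import pickle
P=pickle.load(open('top.pkl','rb'));im=cv2.imread('pics/top0.png')[:,:,::-1].copy();s=1/1.5625
m=blockmask(im)
print('med',fitrect(m,P,.6122,-.0838,np.radians(-138),.076,.052,.015))
print('small',fitrect(m,P,.4565,-.0266,np.radians(118),.062,.044,.015))
c=px2w(P,158*s,310*s,.034);print('cross',c)
w=(im.min(2)>150)
r=fitrect(w,P,c[0],c[1],np.radians(12),.13,.13,.034);print('pad',r)
a=np.radians(r[2]);print('knob pred',r[0]-.097*np.cos(a),r[1]-.097*np.sin(a))
print('oil',px2w(P,338*s,188*s,0.01))
h=cv2.cvtColor(im,cv2.COLOR_RGB2HSV)
g=((h[:,:,1]<60)&(im.max(2)>110)).astype('uint8')
print('bed',fitrect(g,P,.4660+.055*.984,-.4196+.055*.177,np.radians(10.2),.11,.13,.006))
E
```

```text
med (np.float64(0.6123734508326626), np.float64(-0.0838083381799315), np.float64(-137.5025700840975), np.float64(-0.8598551511400947))
small (np.float64(0.45643792894755497), np.float64(-0.026713071766708466), np.float64(118.52660816504321), np.float64(-0.8511747073186979))
cross [0.55970889 0.24400184 0.034     ]
pad (np.float64(0.5624147559148047), np.float64(0.24658706401131386), np.float64(9.939892061815103), np.float64(-0.8853428234155705))
knob pred 0.46687078584808006 0.2298434149499884
oil [ 0.77050184 -0.03915493  0.01      ]
bed (np.float64(0.5184665195474176), np.float64(-0.4093343462901121), np.float64(10.358946920632372), np.float64(-0.8368613560497652))
```

```bash
python3 -m pendant '[[1.4,3.8,0,0,0,-4.6,1],[1.4,3.8,0,0,0,-4.6,1],[1.4,3.8,0,0,0,0,1],[1.4,3.8,0,0,0,0,1],[1.4,3.8,0,0,0,0,1],[1.4,3.8,0,0,0,0,1],[1.4,3.8,0,0,0,0,1],[1.4,3.8,0,0,0,0,1]]'
python3 -m pendant '[[1.4,3.8,0,0,0,0,1],[1.4,3.8,0,0,0,0,1],[1.4,3.8,0,0,0,0,1],[1.4,3.8,0,0,0,0,1],[1.4,3.8,0,0,0,0,1],[1.4,3.8,0,0,0,0,1],[1.4,3.8,0,0,0,0,1],[1.4,3.8,0,0,0,0,1]]'
python3 -m pendant '[[1.4,3.8,0,0,0,0,1],[1.4,3.8,0,0,0,0,1],[1.4,3.8,0,0,0,0,1],[1.0,3.0,0,0,0,0,1],[0,0,0,0,0,0,1],[0,0,0,0,0,0,1]]'
python3 - <<'E'
from h import *
im,P=snap('wrist','w1');o=robot.get_obs();print(o['tool_pos'],o['ee_rot'],o['joint_positions'])
print(w2px(P,[.4669,.2298,.084]),w2px(P,[.562,.246,.034]))
E
```

```text
time: 0.9
tool_pos: [0.2932, -0.2136, 0.2161]
ee_rot: [-3.141, 0.0, 0.175]
wrist_force: [1.1, -0.0, -1.0]
width: 0.0941
finger_force: 0.0
time: 1.7
tool_pos: [0.4052, 0.0905, 0.2162]
ee_rot: [3.141, 0.0, 0.176]
wrist_force: [0.8, 0.3, -0.2]
width: 0.0939
finger_force: 0.0
time: 2.3
tool_pos: [0.4568, 0.2327, 0.2157]
ee_rot: [3.14, 0.002, 0.176]
wrist_force: [0.2, -0.0, -0.3]
width: 0.0939
finger_force: 0.0
[0.45680065 0.23208747 0.21596531] [3.14060242e+00 1.43289883e-03 1.75243861e-01] [ 3.59866653e-01  4.55387458e-03  1.45776148e+00 -7.14688653e-04
  1.68086760e+00  1.75534047e+00]
[261.9328366  178.41190458] [262.32008852  77.15919296]
```

View pics/w1.png

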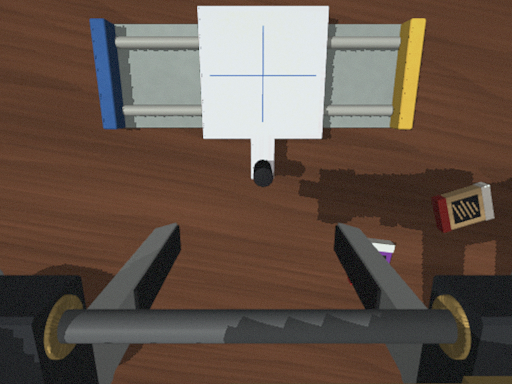

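```bash
python3 - <<'E'
from h import *
P=imaging.camera_params('wrist')
print('knob',px2w(P,263,167,.084),'base',px2w(P,263,182,.034),'cross',px2w(P,263,75,.034))
a=px2w(P,209,75,.034);b=px2w(P,317,75.5,.034);d=a-b;print('yaw from y',np.degrees(np.arctan2(-d[0],d[1])))
a=px2w(P,263,27,.034);b=px2w(P,263.5,122,.034);d=a-b;print('yaw from x',np.degrees(np.arctan2(d[1],d[0])))
im=cv2.imread('pics/w1.png')[:,:,::-1].copy()
print('small',fitrect(blockmask(im),P,.4565,-.0267,np.radians(118),.062,.044,.015))
print('pad',fitrect(im.min(2)>150,P,.562,.246,np.radians(10),.13,.13,.034))
E
```

```text
knob [0.47818133 0.2301943  0.084     ] base [0.4518709  0.22435606 0.034     ] cross [0.56440416 0.24498633 0.034     ]
yaw from y 9.852394311720824
yaw from x 10.721242365105374
small (np.float64(0.4597395762262789), np.float64(-0.03156327903844074), np.float64(119.47731840738491), np.float64(-0.7762730338414967))
pad (np.float64(0.5632259943676363), np.float64(0.24595985248135024), np.float64(10.010092233747375), np.float64(-0.9026445242084674))
```

```bash
python3 -m pendant '[[1.1,-0.3,0,0,0,0,1],[0,0,-4,0,0,0,1],[0,0,-4,0,0,0,1],[0,0,-4,0,0,0,0.6],[0,0,-2.8,0,0,0,0.4],[0,0,0,0,0,0,0],[0,0,0,0,0,0,0],[0,0,0,0,0,0,0]]'
python3 -m pendant '[[0,0,0,0,0,0,0],[0,0,0,0,0,0,0]]'
```

```text
time: 3.15
tool_pos: [0.4702, 0.2297, 0.0712]
ee_rot: [-3.141, -0.005, 0.174]
wrist_force: [0.3, 0.6, -0.3]
width: 0.0574
finger_force: 0.0
time: 3.35
tool_pos: [0.4694, 0.23, 0.0704]
ee_rot: [-3.141, -0.003, 0.175]
wrist_force: [-0.0, -0.2, 0.3]
width: 0.0413
finger_force: 0.0
```

```bash
python3 -m pendant '[[0,0,0,0,0,0,0],[0,0,0,0,0,0,0],[0,0,0,0,0,0,0],[0,0,0,0,0,0,0],[0,0,0,0,0,0,0]]'
python3 -m pendant '[[0.17,-0.98,0,0,0,0,0],[0.26,-1.48,0,0,0,0,0],[0.26,-1.48,0,0,0,0,0],[0.26,-1.48,0,0,0,0,0],[0.17,-0.98,0,0,0,0,0],[0,0,0,0,0,0,0]]'
```

```text
time: 3.85
tool_pos: [0.4684, 0.2296, 0.0688]
ee_rot: [3.141, -0.0, 0.175]
wrist_force: [-0.4, 0.1, 2.1]
width: 0.0196
finger_force: 30.0
time: 4.45
tool_pos: [0.4802, 0.1631, 0.0687]
ee_rot: [3.139, -0.001, 0.173]
wrist_force: [1.1, -0.3, 1.8]
width: 0.0195
finger_force: 30.0
```

```bash
python3 -m pendant '[[0.05,-0.3,0,0,0,0,0],[0.05,-0.3,0,0,0,0,0],[0,0,0,0,0,0,0]]'
python3 -m pendant '[[0.05,-0.3,0,0,0,0,0],[0,0,0,0,0,0,0]]'
python3 -m pendant '[[0.05,-0.3,0,0,0,0,0],[0,0,0,0,0,0,0]]'
```

```text
time: 4.75
tool_pos: [0.4808, 0.1596, 0.0687]
ee_rot: [3.141, -0.001, 0.175]
wrist_force: [1.4, -1.2, 2.1]
width: 0.0195
finger_force: 30.0
time: 4.95
tool_pos: [0.4813, 0.1567, 0.0687]
ee_rot: [3.141, -0.001, 0.176]
wrist_force: [1.9, 0.9, 2.9]
width: 0.0192
finger_force: 30.0
time: 5.15
tool_pos: [0.4816, 0.1552, 0.0687]
ee_rot: [-3.138, -0.001, 0.176]
wrist_force: [0.6, 5.5, 1.8]
width: 0.0193
finger_force: 30.0
```

```bash
python3 -m pendant '[[0.05,-0.3,0,0,0,0,0],[0,0,0,0,0,0,0]]'
python3 -m pendant '[[0,0,0,0,0,0,0.35],[0,0,0,0,0,0,0.45],[0,0,0,0,0,0,0.45],[0,0,4,0,0,0,0.6],[0,0,4,0,0,0,1],[0,0,4,0,0,0,1],[0,0,2,0,0,0,1],[0,0,0,0,0,0,1]]'
```

```text
time: 5.35
tool_pos: [0.4816, 0.1551, 0.0687]
ee_rot: [-3.132, -0.001, 0.176]
wrist_force: [0.5, 13.4, 2.3]
width: 0.0194
finger_force: 30.1
time: 6.15
tool_pos: [0.4835, 0.1504, 0.212]
ee_rot: [3.141, -0.006, 0.175]
wrist_force: [1.3, -0.8, -0.3]
width: 0.0791
finger_force: 0.0
```

```bash
python3 -m pendant '[[1,-4.1,0,0,0,6.5,1],[1,-4.1,0,0,0,6.5,1],[1,-4.1,0,0,0,6.5,1],[1,-4.1,0,0,0,6.5,1],[1,-4.1,0,0,0,6.5,1],[1,-4.1,0,0,0,0,1],[1,-4.1,0,0,0,0,1],[0,0,0,0,0,0,1]]'
python3 - <<'E'
from h import *
import pickle
im,P=snap('wrist','w2');o=robot.get_obs();print(o['tool_pos'],o['ee_rot'])
m=blockmask(im);print('med w',fitrect(m,P,.612,-.084,np.radians(-138),.076,.052,.015))
im,P=snap('top','top2');m=blockmask(im)
print('med',fitrect(m,P,.6122,-.0838,np.radians(-138),.076,.052,.015))
print('small',fitrect(m,P,.4565,-.0266,np.radians(118),.062,.044,.015))
print('pad',fitrect(im.min(2)>150,P,.576,.169,np.radians(10),.13,.13,.034))
a=cv2.imread('pics/w2.png');b=cv2.imread('pics/top2.png');cv2.imwrite('pics/c2.png',cv2.resize(np.hstack([a,b]),(800,300)))
E
```

```text
time: 6.95
tool_pos: [0.5508, -0.1411, 0.2046]
ee_rot: [-3.138, 0.005, 0.736]
wrist_force: [0.5, 0.4, 0.1]
width: 0.0941
finger_force: 0.0
[ 0.55059046 -0.13844731  0.2049746 ] [-3.13646119  0.00329277  0.73800657]
med w (np.float64(0.6142510529894034), np.float64(-0.08359396437047839), np.float64(-137.7927265615609), np.float64(-0.8204506103399006))
med (np.float64(0.6433769614837721), np.float64(-0.08282217752711499), np.float64(-212.0420675632143), np.float64(-0.5070340815664116))
small (np.float64(0.47193310813658074), np.float64(-0.03534506827045425), np.float64(131.8134178341862), np.float64(-0.09668068168880584))
pad (np.float64(0.5754125634246597), np.float64(0.17280527951680455), np.float64(9.983575103177602), np.float64(-0.8885408869021727))
```

View pics/c2.png

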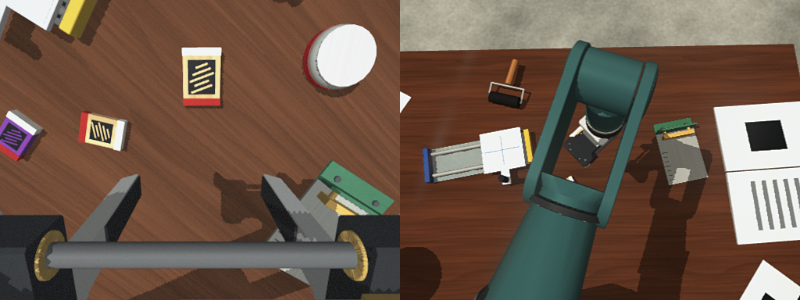

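The wrist view (left half) shows the medium block at (202,77) with red nearer the gripper. The small block is at (103,132) and the purple one at (18,135). Next I descend on the medium block.

```bash
python3 -m pendant '[[3.1,2.7,0,0,0,0,1],[3.1,2.7,0,0,0,0,1],[0,0,-4,0,0,0,1],[0,0,-4,0,0,0,1],[0,0,-4,0,0,0,1],[0,0,-3,0,0,0,1],[0,0,0,0,0,0,1],[0,0,0,0,0,0,1]]'
```

```text
time: 7.85
tool_pos: [0.6132, -0.0809, 0.0582]
ee_rot: [-3.14, 0.001, 0.744]
wrist_force: [0.3, -0.1, 0.5]
width: 0.0938
finger_force: 0.0
```

```bash
python3 -m pendant '[[0,-0.28,-2.4,0,0,-0.3,1],[0,0,-1.9,0,0,0,1],[0,0,0,0,0,0,0.8],[0,0,0,0,0,0,0.3],[0,0,0,0,0,0,0.3],[0,0,0,0,0,0,0.3],[0,0,0,0,0,0,0.3],[0,0,0,0,0,0,0.3]]'
python3 -m pendant '[[0,0,0,0,0,0,0],[0,0,0,0,0,0,0],[0,0,0,0,0,0,0]]'
```

```text
time: 8.65
tool_pos: [0.6144, -0.0852, 0.0163]
ee_rot: [3.141, -0.001, 0.737]
wrist_force: [0.1, -0.4, 2.2]
width: 0.0518
finger_force: 30.0
time: 8.95
tool_pos: [0.6144, -0.0852, 0.0164]
ee_rot: [3.141, -0.001, 0.737]
wrist_force: [-0.5, 1.1, 4.2]
width: 0.0513
finger_force: 30.0
```

```bash
python3 -m pendant '[[0,0,2,0,0,0,0],[0,0,4,0,0,0,0],[0,0,4,0,0,0,0],[0,0,2,0,0,0,0],[0,-2,0,0,0,8,0],[-0.5,-2,0,0,0,8,0],[-0.5,-2,0,0,0,8,0],[-0.5,-2,0,0,0,8,0]]'
python3 -m pendant '[[-0.5,-2,0,0,0,8,0],[-0.5,-2,0,0,0,8,0],[-0.5,-2,0,0,0,8,0],[-0.5,-2,0,0,0,8,0],[-0.5,-2,0,0,0,8,0],[-0.5,-2,0,0,0,8,0],[-0.5,-2,0,0,0,8,0],[-0.5,-2,0,0,0,8,0]]'
python3 -m pendant '[[-0.5,-2,0,0,0,8,0],[-0.5,-2,0,0,0,8,0],[-0.5,-2,0,0,0,8,0],[-0.5,-2,0,0,0,8,0],[0,0,0,0,0,8,0],[0,0,0,0,0,8,0],[0,0,0,0,0,4,0],[0,0,0,0,0,0,0]]'
python3 -c "
from h import *
o=robot.get_obs();print(o['tool_pos'],np.degrees(o['ee_rot']),np.degrees(o['joint_positions']),o['width'])"
```

```text
time: 9.75
tool_pos: [0.5983, -0.1657, 0.1343]
ee_rot: [-3.14, -0.0, 1.302]
wrist_force: [1.0, 0.3, -1.1]
width: 0.0515
finger_force: 30.0
time: 10.55
tool_pos: [0.5582, -0.3257, 0.1342]
ee_rot: [-3.141, -0.002, 2.418]
wrist_force: [-0.4, 0.1, -0.8]
width: 0.0517
finger_force: 30.0
time: 11.35
tool_pos: [0.5385, -0.405, 0.1342]
ee_rot: [3.14, -0.001, -2.963]
wrist_force: [-0.8, -0.7, -0.3]
width: 0.0515
finger_force: 30.0
[ 0.53847134 -0.40497642  0.13415537] [ 1.79906375e+02 -7.51039902e-02 -1.69790892e+02] [-4.17643922e+01  2.23842901e+01  6.68461859e+01 -1.48586921e-03
  9.08895410e+01 -1.41973460e+02] 0.051499660595386985
```

```bash
python3 -m pendant '[[0.1,0,-4,0,0,0,0],[0,0,-4,0,0,0,0],[0,0,-2,0,0,0,0],[0,0,-1,0,0,0,0],[0,0,0,0,0,0,0],[0,0,0,0,0,0,0]]'
python3 - <<'E'
from h import *
im,P=snap('scene','s3');o=robot.get_obs();print(o['tool_pos'],o['wrist_force'])
cv2.imwrite('pics/s3c.png',cv2.resize(im[120:250,60:230,::-1],None,fx=4,fy=4,interpolation=cv2.INTER_CUBIC))
E
```

```text
time: 11.95
tool_pos: [0.5405, -0.4056, 0.0263]
ee_rot: [-3.14, 0.001, -2.963]
wrist_force: [0.4, 0.2, -0.7]
width: 0.0518
finger_force: 30.0
[ 0.54067949 -0.40572866  0.0267011 ] [ 0.64063505  0.47753316 -0.65985465]
```

View pics/s3c.png

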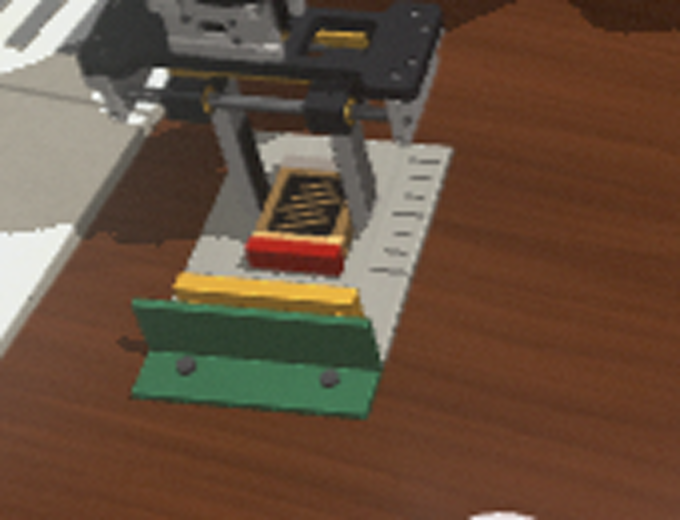

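```bash
python3 -m pendant '[[0.98,0.18,-0.2,0,0,0,0],[0.98,0.18,0,0,0,0,0],[0,0,0,0,0,0,0]]'
python3 -m pendant '[[0.49,0.09,0,0,0,0,0],[0,0,0,0,0,0,0]]'
python3 -m pendant '[[0.49,0.09,0,0,0,0,0],[0,0,0,0,0,0,0]]'
```

```text
time: 12.3
tool_pos: [0.5614, -0.4011, 0.0238]
ee_rot: [-3.141, 0.001, -2.962]
wrist_force: [0.7, 0.3, 0.2]
width: 0.0518
finger_force: 30.0
time: 12.5
tool_pos: [0.5651, -0.4004, 0.0235]
ee_rot: [-3.142, 0.0, -2.962]
wrist_force: [-0.1, -0.6, -0.8]
width: 0.0517
finger_force: 30.0
time: 12.7
tool_pos: [0.5698, -0.3996, 0.0235]
ee_rot: [3.142, 0.0, -2.963]
wrist_force: [-0.9, -0.7, -0.9]
width: 0.0518
finger_force: 30.0
```

```bash
python3 -m pendant '[[0.3,0.05,0,0,0,0,0],[0,0,0,0,0,0,0]]'
python3 -m pendant '[[0.3,0.05,0,0,0,0,0],[0,0,0,0,0,0,0]]'
python3 -m pendant '[[0.2,0.04,0,0,0,0,0],[0,0,0,0,0,0,0]]'
```

```text
time: 12.9
tool_pos: [0.5718, -0.3994, 0.0234]
ee_rot: [3.141, -0.002, -2.963]
wrist_force: [-2.8, -0.0, -0.4]
width: 0.0513
finger_force: 30.0
time: 13.1
tool_pos: [0.5745, -0.3989, 0.0234]
ee_rot: [3.141, -0.002, -2.963]
wrist_force: [-4.5, -0.7, 1.5]
width: 0.0518
finger_force: 30.0
time: 13.3
tool_pos: [0.5765, -0.3986, 0.0234]
ee_rot: [3.141, -0.002, -2.963]
wrist_force: [-5.9, -0.1, 0.4]
width: 0.0519
finger_force: 30.0
```

```bash
python3 -m pendant '[[0.2,0.04,0,0,0,0,0],[0,0,0,0,0,0,0],[0,0,0,0,0,0,0],[0,0,0,0,0,0,0]]'
python3 - <<'E'
from h import *
im,P=snap('scene','s4');o=robot.get_obs();print(o['tool_pos'],o['wrist_force'],o['wrist_torque'])
E
```

```text
time: 13.7
tool_pos: [0.5779, -0.3983, 0.0234]
ee_rot: [3.141, -0.003, -2.963]
wrist_force: [-6.0, -0.0, 1.9]
width: 0.0516
finger_force: 30.0
[ 0.57786356 -0.39826605  0.0233172 ] [-7.15773716 -0.99228114  1.44682548] [-0.07436548  1.08635673  0.11654453]
```

```bash
python3 -m pendant '[[0.1,0.02,0,0,0,0,0],[0,0,0,0,0,0,0],[0,0,0,0,0,0,0]]'
python3 -m pendant '[[-1,-0.18,0,0,0,0,0],[-1.5,-0.27,0,0,0,0,0],[-1.5,-0.27,1,0,0,0,0],[-0.5,-0.09,1,0,0,-8,0],[0,0,1,0,0,-8,0],[0,0,0,0,0,-8,0],[0,0,0,0,0,-8,0],[0,0,0,0,0,-8,0]]'
python3 -m pendant '[[0,0,0,0,0,-8,0],[0,0,0,0,0,-8,0],[0,0,0,0,0,-8,0],[0,0,0,0,0,-8,0],[0,0,0,0,0,-8,0],[0,0,0,0,0,-8,0],[0,0,0,0,0,-8,0],[0,0,0,0,0,-8,0]]'
python3 -m pendant '[[0,0,0,0,0,-8,0],[0,0,0,0,0,-8,0],[0,0,0,0,0,-8,0],[0,0,0,0,0,-8,0],[0,0,0,0,0,-8,0],[0,0,0,0,0,-8,0],[0,0,0,0,0,-8,0],[0,0,0,0,0,0,0]]'
```

```text
time: 14.05
tool_pos: [0.5786, -0.3981, 0.0233]
ee_rot: [3.141, -0.004, -2.963]
wrist_force: [-6.5, -0.0, 1.5]
width: 0.0516
finger_force: 30.0
time: 14.85
tool_pos: [0.5366, -0.4056, 0.054]
ee_rot: [3.14, 0.004, 2.616]
wrist_force: [0.2, -0.7, -0.7]
width: 0.0514
finger_force: 30.0
time: 15.65
tool_pos: [0.5366, -0.4056, 0.0538]
ee_rot: [3.138, -0.0, 1.499]
wrist_force: [-0.5, -0.2, -0.7]
width: 0.0519
finger_force: 30.0
time: 16.45
tool_pos: [0.5363, -0.4056, 0.0538]
ee_rot: [3.14, -0.003, 0.528]
wrist_force: [0.6, -0.3, -1.0]
width: 0.0513
finger_force: 30.0
```

```bash
python3 -m pendant '[[0,0,0,0,0,-8,0],[0,0,0,0,0,-8,0],[0,0,0,0,0,-4,0],[0,0,-1.5,0,0,0,0],[0,0,-1.5,0,0,0,0],[0,0,0,0,0,0,0],[0,0,0,0,0,0,0]]'
python3 - <<'E'
from h import *
im,P=snap('wrist','w5');o=robot.get_obs();print(o['tool_pos'],np.degrees(o['ee_rot']))
im2,_=snap('scene','s5')
cv2.imwrite('pics/c5.png',np.hstack([cv2.resize(im[:,:,::-1],(427,320)),cv2.resize(im2[120:250,70:210,::-1],(345,320))]))
E
```

```text
time: 17.15
tool_pos: [0.5347, -0.405, 0.0217]
ee_rot: [-3.139, 0.002, 0.18]
wrist_force: [-0.3, -0.5, -0.6]
width: 0.0517
finger_force: 30.0
[ 0.53479583 -0.40516209  0.02208563] [-1.79889521e+02  7.11089132e-02  1.03059512e+01]
```

View pics/c5.png

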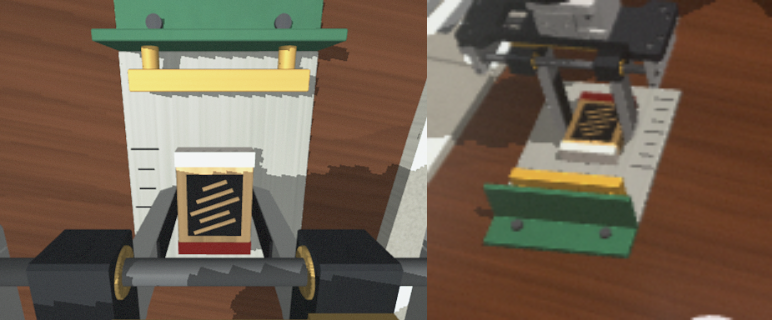

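```bash
python3 -m pendant '[[0,0,0.15,0,0,0,0],[1,0.18,0,0,0,0,0],[1,0.18,0,0,0,0,0],[1,0.18,0,0,0,0,0],[0,0,0,0,0,0,0]]'
python3 -m pendant '[[0.5,0.09,0,0,0,0,0],[0,0,0,0,0,0,0]]'
python3 -m pendant '[[0.3,0.05,0,0,0,0,0],[0,0,0,0,0,0,0]]'
python3 -m pendant '[[0.3,0.05,0,0,0,0,0],[0,0,0,0,0,0,0]]'
```

```text
time: 17.75
tool_pos: [0.5672, -0.3997, 0.025]
ee_rot: [3.141, -0.001, 0.181]
wrist_force: [0.3, 0.1, -0.2]
width: 0.0514
finger_force: 30.0
time: 17.95
tool_pos: [0.5709, -0.3993, 0.0249]
ee_rot: [3.142, -0.0, 0.179]
wrist_force: [0.4, 0.4, -0.7]
width: 0.0516
finger_force: 30.0
time: 18.15
tool_pos: [0.5729, -0.3991, 0.0249]
ee_rot: [-3.142, 0.001, 0.179]
wrist_force: [-1.2, -0.4, 0.8]
width: 0.0517
finger_force: 30.0
time: 18.35
tool_pos: [0.5756, -0.3987, 0.0249]
ee_rot: [-3.141, 0.002, 0.179]
wrist_force: [-3.2, -0.9, 0.8]
width: 0.0515
finger_force: 30.0
```

```bash
python3 -m pendant '[[0.3,0.05,0,0,0,0,0],[0,0,0,0,0,0,0]]'
python3 -m pendant '[[0.25,0.05,0,0,0,0,0],[0,0,0,0,0,0,0],[0,0,0,0,0,0,0]]'
python3 - <<'E'
from h import *
im,P=snap('wrist','w6');o=robot.get_obs();print(o['tool_pos'],o['wrist_force'])
cv2.imwrite('pics/w6c.png',im[:,:,::-1])
E
```

```text
time: 18.55
tool_pos: [0.5785, -0.3982, 0.0249]
ee_rot: [-3.141, 0.002, 0.179]
wrist_force: [-5.2, -1.1, 1.4]
width: 0.0515
finger_force: 30.0
time: 18.85
tool_pos: [0.5803, -0.3978, 0.0248]
ee_rot: [-3.141, 0.003, 0.178]
wrist_force: [-6.0, -0.1, 1.3]
width: 0.0513
finger_force: 30.0
[ 0.58030123 -0.39782471  0.02479262] [-6.47116976 -1.50403207  1.51004392]
```

View pics/w6c.png

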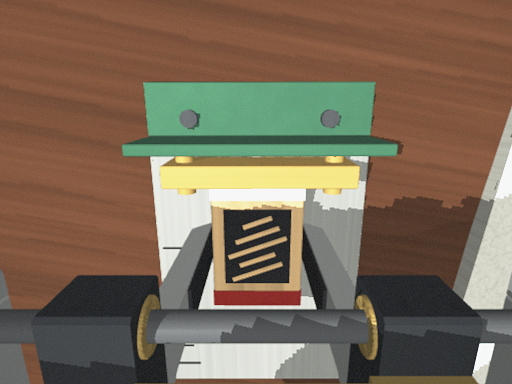

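```bash
python3 -m pendant '[[0.1,0.02,0,0,0,0,0],[0,0,0,0,0,0,0],[0,0,0,0,0,0,0]]'
python3 -m pendant '[[-1,-0.18,0,0,0,0,0],[-2,-0.36,0,0,0,0,0],[-2,-0.36,1,0,0,0,0],[0,0,4,0,0,0,0],[0,0,4,0,0,0,0],[0,0,4,0,0,0,0],[0,0,4,0,0,0,0],[0,0,0,0,0,0,0]]'
python3 - <<'E'
from h import *
im,P=snap('wrist','w7');o=robot.get_obs();p=o['tool_pos'];print(p,np.degrees(o['ee_rot']),o['width'])
h=cv2.cvtColor(im,cv2.COLOR_RGB2HSV)
m=((im.max(2)>110)&~((h[:,:,1]<60)&(im.max(2)<190))).astype('uint8');
r=fitrect(cv2.morphologyEx(blockmask(im),3,np.ones((3,3))),P,p[0],p[1],np.radians(10.3),.076,.052,p[2]-.0013)
print(r); a=np.radians(10.3);d=np.array(r[:2])-p[:2];print('offset along/lat mm',1e3*(d@[np.cos(a),np.sin(a)]),1e3*(d@[-np.sin(a),np.cos(a)]))
# red/white ends by colour in image
ys,xs=np.where((im[:,:,0]>100)&(im[:,:,1]<50)&(im[:,:,2]<60));k=(ys>200)&(abs(xs-256)<80);print('red rows',ys[k].min(),ys[k].max(),xs[k].min(),xs[k].max())
col=im[:,256,:].astype(int);print([tuple(col[i]) for i in range(150,330,6)])
print(w2px(P,[p[0]+.038*np.cos(a),p[1]+.038*np.sin(a),p[2]-.0013]),w2px(P,[p[0]-.038*np.cos(a),p[1]-.038*np.sin(a),p[2]-.0013]))
E
```

```text
time: 19.2
tool_pos: [0.581, -0.3977, 0.0248]
ee_rot: [-3.141, 0.004, 0.178]
wrist_force: [-7.6, -1.5, 1.1]
width: 0.0519
finger_force: 30.0
time: 20.0
tool_pos: [0.5364, -0.4083, 0.2045]
ee_rot: [3.129, -0.013, 0.179]
wrist_force: [1.0, -0.0, 0.1]
width: 0.0519
finger_force: 30.0
[ 0.535312   -0.40747637  0.20049675] [179.52109992  -0.50116603  10.27372003] 0.05199709468030502
(np.float64(0.5413681630300353), np.float64(-0.4074821399381152), np.float64(9.608097719689168), np.float64(-0.4675805961068194))
offset along/lat mm 5.957531699133787 -1.0885349561701585
red rows 291 305 213 300
[(np.int64(183), np.int64(186), np.int64(179)), (np.int64(180), np.int64(186), np.int64(176)), (np.int64(183), np.int64(185), np.int64(176)), (np.int64(182), np.int64(185), np.int64(176)), (np.int64(180), np.int64(184), np.int64(176)), (np.int64(120), np.int64(116), np.int64(110)), (np.int64(228), np.int64(234), np.int64(230)), (np.int64(228), np.int64(234), np.int64(230)), (np.int64(229), np.int64(235), np.int64(232)), (np.int64(220), np.int64(185), np.int64(131)), (np.int64(16), np.int64(21), np.int
[... 214 characters left out ...]
0), np.int64(22)), (np.int64(140), np.int64(117), np.int64(81)), (np.int64(21), np.int64(28), np.int64(27)), (np.int64(136), np.int64(112), np.int64(77)), (np.int64(27), np.int64(29), np.int64(28)), (np.int64(140), np.int64(120), np.int64(86)), (np.int64(24), np.int64(27), np.int64(30)), (np.int64(44), np.int64(44), np.int64(40)), (np.int64(142), np.int64(119), np.int64(86)), (np.int64(105), np.int64(33), np.int64(29)), (np.int64(106), np.int64(39), np.int64(35)), (np.int64(93), np.int64(62), np.int64(45)), (np.int64(52), np.int64(52), np.int64(51)), (np.int64(73), np.int64(77), np.int64(76)), (np.int64(90), np.int64(93), np.int64(92))]
[255.7443857  180.90873548] [255.80718134 299.4703097 ]
```

```bash
python3 -m pendant '[[0.5,4,0,0,0,8.2,0],[0.5,4,0,0,0,8.2,0],[0.5,4,0,0,0,8.2,0],[0.5,4,0,0,0,8.2,0],[0.5,4,0,0,0,8.2,0],[0.5,4,0,0,0,8.2,0],[0.5,4,0,0,0,8.2,0],[0.5,4,0,0,0,8.2,0]]'
python3 -m pendant '[[0.5,4,0,0,0,8.2,0],[0.5,4,0,0,0,8.2,0],[0.5,4,0,0,0,7.7,0],[0.5,4,0,0,0,0,0],[0,0,0,0,0,0,0],[0,0,0,0,0,0,0]]'
python3 - <<'E'
from h import *
im,P=snap('wrist','w8');o=robot.get_obs();p=o['tool_pos'];print(p,np.degrees(o['ee_rot']),o['width'])
print('pad',fitrect(im.min(2)>150,P,.5765,.172,np.radians(10),.13,.13,.034))
E
```

```text
time: 20.85
tool_pos: [0.5725, -0.0839, 0.1927]
ee_rot: [-3.14, -0.002, 1.33]
wrist_force: [-0.1, -0.3, -0.4]
width: 0.0516
finger_force: 30.0
time: 21.45
tool_pos: [0.5922, 0.0747, 0.1929]
ee_rot: [-3.139, -0.001, 1.746]
wrist_force: [-1.5, -0.1, 0.3]
width: 0.0516
finger_force: 30.0
[0.59235076 0.07362647 0.19331893] [-1.79890261e+02 -1.15490926e-02  9.99644610e+01] 0.05164040129596005
pad (np.float64(0.5762855717593764), np.float64(0.17329446967052925), np.float64(10.10588083415245), np.float64(-0.9520560940338313))
```

View pics/w8.png

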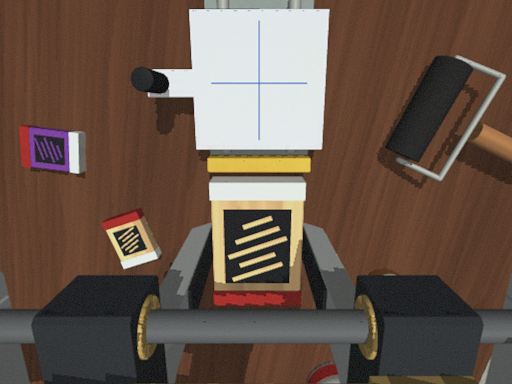

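The wrist view shows the pad cross at (259,83). The medium block is held square at (257,240), white end forward. The small block is at (131,238).

```bash
python3 -m pendant '[[-0.55,3.4,0,0,0,0,0],[-0.55,3.4,0,0,0,0,0],[-0.55,3.3,0,0,0,0,0],[0,0,-4,0,0,0,0],[0,0,-4,0,0,0,0],[0,0,-4,0,0,0,0],[0,0,-1.5,0,0,0,0],[0,0,0,0,0,0,0]]'
python3 -m pendant '[[0,0,0,0,0,0,0],[0,0,0,0,0,0,0]]'
```

```text
time: 22.3
tool_pos: [0.5744, 0.173, 0.0566]
ee_rot: [-3.135, 0.0, 1.742]
wrist_force: [-0.3, 0.4, -0.5]
width: 0.0517
finger_force: 30.0
time: 22.5
tool_pos: [0.5785, 0.1747, 0.0631]
ee_rot: [3.136, -0.0, 1.743]
wrist_force: [-0.4, -0.3, -0.3]
width: 0.0515
finger_force: 30.0
```

```bash
python3 -m pendant '[[-0.2,0,-0.4,0,0,0.1,0],[0,0,0,0,0,0,0],[0,0,0,0,0,0,0],[0,0,0,0,0,0,0]]'
```

```text
time: 22.9
tool_pos: [0.5745, 0.1748, 0.0563]
ee_rot: [3.141, 0.0, 1.746]
wrist_force: [-0.0, -0.2, -1.2]
width: 0.0518
finger_force: 30.0
```

```bash
python3 -m pendant '[[0.15,0,-0.35,0,0,0,0],[0,0,0,0,0,0,0],[0,0,0,0,0,0,0]]'
python3 -m pendant '[[0,0,-0.15,0,0,0,0],[0,0,0,0,0,0,0],[0,0,0,0,0,0,0]]'
```

```text
time: 23.2
tool_pos: [0.5757, 0.1747, 0.0521]
ee_rot: [-3.141, 0.0, 1.746]
wrist_force: [-0.3, 0.3, -0.1]
width: 0.0517
finger_force: 30.0
time: 23.5
tool_pos: [0.5758, 0.1747, 0.0509]
ee_rot: [-3.142, -0.0, 1.746]
wrist_force: [0.6, -0.3, -0.4]
width: 0.0518
finger_force: 30.0
```

```bash
python3 -m pendant '[[0,0,-0.1,0,0,0,0],[0,0,0,0,0,0,0]]'
python3 -m pendant '[[0,0,-0.1,0,0,0,0],[0,0,0,0,0,0,0]]'
```

```text
time: 23.7
tool_pos: [0.5757, 0.1747, 0.0499]
ee_rot: [-3.141, 0.0, 1.746]
wrist_force: [-0.5, -0.2, 0.7]
width: 0.0515
finger_force: 30.0
time: 23.9
tool_pos: [0.5757, 0.1747, 0.0488]
ee_rot: [-3.141, 0.0, 1.746]
wrist_force: [0.3, 1.5, -1.4]
width: 0.0519
finger_force: 30.0
```

```bash
python3 -m pendant '[[0,0,-0.1,0,0,0,0],[0,0,0,0,0,0,0]]'
python3 -c "
from h import *
o=robot.get_obs();print(o['tool_pos'],o['wrist_force'])
im,P=snap('scene','s9')
c=w2px(P,[.576,.173,.045]);print(c)
u,v=int(c[0]),int(c[1]);cv2.imwrite('pics/s9c.png',cv2.resize(im[v-60:v+60,u-80:u+80,::-1],None,fx=5,fy=5,interpolation=cv2.INTER_CUBIC))"
```

```text
time: 24.1
tool_pos: [0.5759, 0.1747, 0.0485]
ee_rot: [3.141, 0.0, 1.746]
wrist_force: [-0.5, -0.5, 2.2]
width: 0.0516
finger_force: 30.0
[0.57592706 0.17473137 0.04851512] [-0.48130819 -0.48521819  2.22850543]
[390.9017266  236.82983777]
```

View pics/s9c.png

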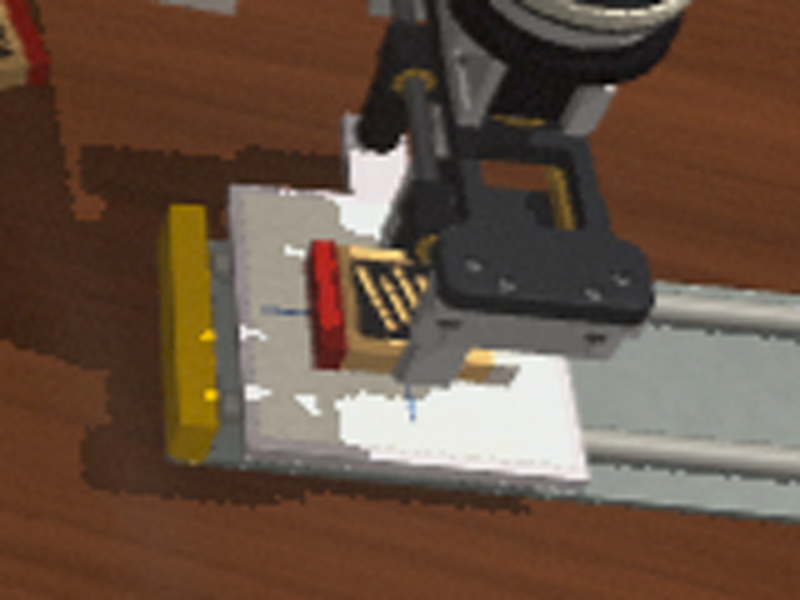

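```bash
python3 -m pendant '[[0,0,0,0,0,0,0.6],[0,0,0,0,0,0,0.7],[0,0,0,0,0,0,0.75],[0,0,1,0,0,0,0.75],[0,0,3,0,0,0,0.75],[0,0,4,0,0,0,0.8],[0,0,4,0,0,0,1],[0.7,-4,2,0,0,0,1]]'
python3 -m pendant '[[0.7,-4,0,0,0,0,1],[0.4,-2,0,0,0,0,1],[0,0,0,0,0,0,1],[0,0,0,0,0,0,1]]'
python3 - <<'E'
from h import *
im,P=snap('wrist','w10');o=robot.get_obs();p=o['tool_pos'];print(p,np.degrees(o['ee_rot']),o['wrist_force'])
print('pad',fitrect(cv2.morphologyEx(((im.min(2)>150)).astype('uint8'),3,np.ones((91,91))),P,.5763,.173,np.radians(10),.13,.13,.034))
h=cv2.cvtColor(im,cv2.COLOR_RGB2HSV)
m=((h[:,:,1]>50)|(im.max(2)<100)).astype('uint8')
# wood part without bands is 56x52
print('med body',fitrect(m,P,.5763,.173,np.radians(100),.056,.052,.049))
y=(h[:,:,0]>20)&(h[:,:,0]<32)&(h[:,:,1]>180)&(im[:,:,0]>150); ys,xs=np.where(y);print('yellow rows',ys.min(),ys.max(),px2w(P,np.median(xs),ys.min(),.03),px2w(P,np.median(xs),ys.max(),.03))
cv2.imwrite('pics/w10c.png',im[:,:,::-1])
E
```

```text
time: 24.95
tool_pos: [0.584, 0.1384, 0.1937]
ee_rot: [3.133, -0.002, 1.752]
wrist_force: [1.3, -0.6, 1.1]
width: 0.0881
finger_force: 0.0
time: 25.35
tool_pos: [0.5938, 0.0749, 0.1884]
ee_rot: [3.141, -0.001, 1.745]
wrist_force: [-0.0, 0.5, 0.6]
width: 0.094
finger_force: 0.0
[0.59364839 0.07552845 0.18822002] [ 1.79988672e+02 -4.57307044e-02  1.00066821e+02] [ 0.10348666  0.67670579 -0.01097137]
pad (np.float64(0.5769941681243593), np.float64(0.17357742701265272), np.float64(10.809733802432698), np.float64(-0.946440823276435))
med body (np.float64(0.5766769360294759), np.float64(0.17288733748772825), np.float64(100.04562891838), np.float64(-0.7612777367215353))Traceback (most recent call last):
  File "<stdin>", line 8, in <module>
    return umr_minimum(a, axis, None, out, keepdims, initial, where)
ValueError: zero-size array to reduction operation minimum which has no identity
```

```bash
cat >> h.py <<'E'
def blockonpad(im,P,x,y,yawwhite,L,W,z):
    "block on white paper: fit of block minus white band"
    h=cv2.cvtColor(im,cv2.COLOR_RGB2HSV);m=((h[:,:,1]>50)|(im.max(2)<90)).astype('uint8')
    u=np.array([np.cos(yawwhite),np.sin(yawwhite)])
    r=fitrect(m,P,x-.005*u[0],y-.005*u[1],yawwhite,L-.01,W,z);a=np.radians(r[2])
    return r[0]+.005*np.cos(a),r[1]+.005*np.sin(a),r[2],r[3]
E
python3 - <<'E'
from h import *
im=cv2.imread('pics/w10.png')[:,:,::-1].copy();P=imaging.camera_params('wrist')
print(blockonpad(im,P,.5763,.173,np.radians(100),.076,.052,.049))
w=w2px(P,[.586,.09,.03]);print(w, [tuple(map(int,im[r,int(w[0])])) for r in range(140,215,4)])
for r in(150,155,160,165,170,175,180,185,190):print(r,px2w(P,260,r,.03)[:2],im[r,260])
im,P=snap('top','top10')
print('pad',fitrect(cv2.morphologyEx(((im.min(2)>150)).astype('uint8'),3,np.ones((41,41))),P,.5763,.173,np.radians(10),.13,.13,.034))
print(blockonpad(im,P,.5763,.173,np.radians(100),.076,.052,.049))
c=np.vstack([cv2.imread('pics/w10.png')[0:220,130:400]]);cv2.imwrite('pics/w10c.png',cv2.resize(c,None,fx=2.5,fy=2.5))
E
```

```text
(np.float64(0.5762280729946602), np.float64(0.17430190823647546), np.float64(100.34930935262065), np.float64(-0.9552456971989545))
[251.41845366 167.14058906] [(229, 234, 237), (228, 234, 235), (229, 232, 233), (92, 98, 94), (114, 93, 34), (202, 164, 67), (226, 192, 77), (222, 186, 75), (201, 167, 67), (66, 47, 32), (92, 58, 44), (106, 72, 51), (102, 69, 50), (100, 67, 50), (96, 63, 44), (94, 65, 49), (96, 62, 47), (93, 60, 44), (96, 66, 50)]
150 [0.59164081 0.10922541] [143 142 140]
155 [0.59256395 0.10413013] [80 73 51]
160 [0.59349492 0.09899162] [227 195  78]
165 [0.59443382 0.09380934] [227 192  79]
170 [0.59538075 0.08858271] [228 193  79]
175 [0.59633582 0.08331117] [62 44 32]
180 [0.59729913 0.07799414] [90 60 41]
185 [0.59827079 0.07263102] [100  66  48]
190 [0.59925091 0.06722122] [94 63 45]
pad (np.float64(0.5356471692985165), np.float64(0.16528764411194818), np.float64(58.723118678520606), np.float64(-0.17872638678092592))
(np.float64(0.5691140283521718), np.float64(0.16306960655201658), np.float64(110.60035454538328), np.float64(-0.24793898375200796))
```

View pics/w10c.png

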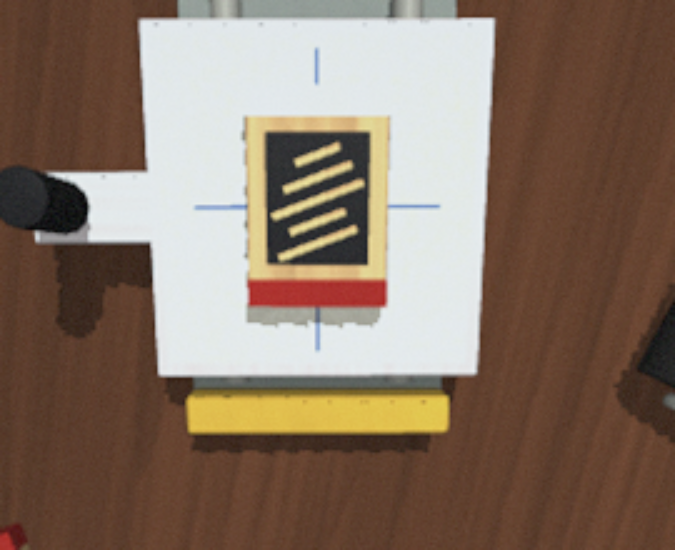

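The medium block sits on the cross at (318,207) in the crop, square to within about 1 mm. The carrier is against the yellow stop (measured 83 mm from the pad centre to the stop; 82 expected). Next is the small block.

```bash
python3 -m pendant '[[-2.5,-3.5,0,0,0,6,1],[-2.5,-3.5,0,0,0,6,1],[-2.5,-3.5,0,0,0,6,1],[-2.5,-3.5,0,0,0,0,1],[-0.4,-3.4,0,0,0,0,1],[0,0,0,0,0,0,1],[0,0,0,0,0,0,1]]'
python3 - <<'E'
from h import *
im,P=snap('wrist','w11');o=robot.get_obs();p=o['tool_pos'];print(p,np.degrees(o['ee_rot']))
print('small',fitrect(blockmask(im),P,.457,-.028,np.radians(118),.062,.044,.015),w2px(P,[.457,-.028,.015]))
cv2.imwrite('pics/w11c.png',im[:,:,::-1])
E
```

```text
time: 26.15
tool_pos: [0.4899, -0.0986, 0.1881]
ee_rot: [3.141, -0.001, 2.06]
wrist_force: [0.4, 0.0, -0.3]
width: 0.0942
finger_force: 0.0
[ 0.49010689 -0.09805764  0.18803149] [ 1.79962675e+02 -3.99348872e-02  1.18110761e+02]
small (np.float64(0.457), np.float64(-0.028), np.float64(118.00000000000001), np.float64(0.008363201911589008)) [260.03059994 105.24659919]
```

View pics/w11c.png

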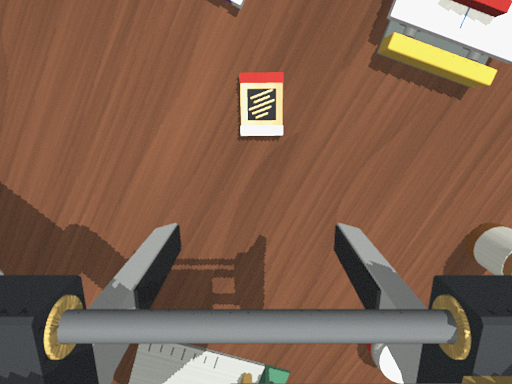

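```bash
python3 - <<'E'
from h import *
im=cv2.imread('pics/w11.png')[:,:,::-1].copy();P=imaging.camera_params('wrist')
m=((im.max(2)>165)).astype('uint8');m=cv2.morphologyEx(m,cv2.MORPH_CLOSE,np.ones((9,9)))
print(fitrect(m,P,.457,-.028,np.radians(118),.062,.044,.015), [px2w(P,*q,.015)[:2].round(4) for q in((239,73),(283,73),(283,126),(240,126))])
E
```

```text
(np.float64(0.4575625590968926), np.float64(-0.02620605373140788), np.float64(119.16949512906737), np.float64(-0.9378375382169918)) [array([ 0.4234, -0.0099]), array([0.4627, 0.0111]), array([ 0.4885, -0.0347]), array([ 0.4484, -0.0561])]
```

```bash
python3 -m pendant '[[-1.64,3.6,0,0,0,0.5,1],[-1.64,3.58,0,0,0,0,1],[0,0,-4,0,0,0,1],[0,0,-4,0,0,0,1],[0,0,-4,0,0,0,1],[0,0,0,0,0,0,1],[0,0,0,0,0,0,1],[0,0,0,0,0,0,1]]'
python3 -m pendant '[[0,0,0,0,0,0,1],[0,0,0,0,0,0,1]]'
```

```text
time: 27.0
tool_pos: [0.4591, -0.0272, 0.0706]
ee_rot: [3.138, 0.003, 2.07]
wrist_force: [0.4, -0.3, 0.6]
width: 0.0941
finger_force: 0.0
time: 27.2
tool_pos: [0.4584, -0.0277, 0.07]
ee_rot: [3.139, 0.002, 2.069]
wrist_force: [-0.2, -0.0, -0.6]
width: 0.0943
finger_force: 0.0
```

```bash
python3 -m pendant '[[-0.1,0.15,-3,0,0,0,1],[0,0,-2.3,0,0,0,1],[0,0,0,0,0,0,0.8],[0,0,0,0,0,0,0.7],[0,0,0,0,0,0,0.7],[0,0,0,0,0,0,0.7]]'
python3 -m pendant '[[0,0,0,0,0,0,0.3],[0,0,0,0,0,0,0.3],[0,0,0,0,0,0,0.3],[0,0,0,0,0,0,0],[0,0,0,0,0,0,0],[0,0,0,0,0,0,0],[0,0,0,0,0,0,0]]'
```

```text
time: 27.8
tool_pos: [0.4573, -0.0263, 0.0166]
ee_rot: [3.139, 0.002, 2.069]
wrist_force: [-0.9, -0.6, -0.6]
width: 0.067
finger_force: 0.0
time: 28.5
tool_pos: [0.4562, -0.026, 0.0152]
ee_rot: [3.141, 0.0, 2.069]
wrist_force: [-0.7, -0.1, 1.3]
width: 0.043
finger_force: 30.0
```

```bash
python3 -m pendant '[[0,0,2,0,0,0,0],[0,0,4,0,0,0,0],[0,0,4,0,0,0,0],[0,0,1.5,0,0,0,0],[0.7,-2.9,0,0,0,-8.2,0],[0.7,-2.9,0,0,0,-8.2,0],[0.7,-2.9,0,0,0,-8.2,0],[0.7,-2.9,0,0,0,-8.2,0]]'
python3 -m pendant '[[0.7,-2.9,0,0,0,-8.2,0],[0.7,-2.9,0,0,0,-8.2,0],[0.7,-2.9,0,0,0,-8.2,0],[0.7,-2.9,0,0,0,-8.2,0],[0.7,-2.9,0,0,0,-8.2,0],[0.7,-2.9,0,0,0,-8.2,0],[0.7,-2.9,0,0,0,-8.2,0],[0.7,-2.9,0,0,0,-8.2,0]]'
python3 -m pendant '[[0.7,-3,0,0,0,-8.2,0],[0,0,0,0,0,-1.7,0],[0,0,-4,0,0,0,0],[0,0,-4,0,0,0,0],[0,0,-2,0,0,0,0],[0,0,0,0,0,0,0],[0,0,0,0,0,0,0],[0,0,0,0,0,0,0]]'
```

```text
time: 29.3
tool_pos: [0.484, -0.143, 0.1296]
ee_rot: [-3.141, -0.0, 1.491]
wrist_force: [0.6, 0.4, -0.5]
width: 0.0435
finger_force: 30.0
time: 30.1
tool_pos: [0.54, -0.375, 0.129]
ee_rot: [-3.14, 0.001, 0.345]
wrist_force: [0.0, -0.3, 0.2]
width: 0.0438
finger_force: 30.0
time: 30.9
tool_pos: [0.5482, -0.4046, 0.0325]
ee_rot: [3.138, -0.002, 0.179]
wrist_force: [0.2, 0.2, 0.5]
width: 0.0437
finger_force: 30.0
```

```bash
python3 -m pendant '[[0,0,-0.95,0,0,0,0],[0.98,0.18,0,0,0,0,0],[0.98,0.18,0,0,0,0,0],[0,0,0,0,0,0,0],[0,0,0,0,0,0,0]]'
python3 -m pendant '[[0.5,0.09,0,0,0,0,0],[0,0,0,0,0,0,0]]'
python3 -m pendant '[[0.3,0.05,0,0,0,0,0],[0,0,0,0,0,0,0]]'
python3 -m pendant '[[0.3,0.05,0,0,0,0,0],[0,0,0,0,0,0,0]]'
```

```text
time: 31.4
tool_pos: [0.5682, -0.4003, 0.0213]
ee_rot: [3.14, -0.002, 0.18]
wrist_force: [1.4, 0.4, 3.5]
width: 0.0437
finger_force: 30.0
time: 31.6
tool_pos: [0.5722, -0.3998, 0.0213]
ee_rot: [3.14, -0.001, 0.179]
wrist_force: [-0.3, 0.0, 4.2]
width: 0.0437
finger_force: 30.0
time: 31.8
tool_pos: [0.5748, -0.3995, 0.0213]
ee_rot: [3.14, -0.0, 0.179]
wrist_force: [-1.2, 0.4, 5.4]
width: 0.0435
finger_force: 30.0
time: 32.0
tool_pos: [0.5777, -0.3991, 0.0213]
ee_rot: [3.14, -0.0, 0.178]
wrist_force: [-0.4, 0.8, 4.2]
width: 0.0439
finger_force: 30.0
```

```bash
python3 -m pendant '[[-0.3,-0.05,0.2,0,0,0,0],[0,0,0,0,0,0,0],[0,0,0,0,0,0,0]]'
python3 -m pendant '[[0.3,0.05,0,0,0,0,0],[0,0,0,0,0,0,0]]'
python3 -m pendant '[[0.3,0.05,0,0,0,0,0],[0,0,0,0,0,0,0]]'
python3 -m pendant '[[0.3,0.05,0,0,0,0,0],[0,0,0,0,0,0,0]]'
```

```text
time: 32.3
tool_pos: [0.5741, -0.3985, 0.0214]
ee_rot: [-3.14, 0.001, 0.179]
wrist_force: [0.1, 0.5, -0.7]
width: 0.0434
finger_force: 30.0
time: 32.5
tool_pos: [0.5779, -0.3981, 0.022]
ee_rot: [-3.141, 0.0, 0.179]
wrist_force: [-0.2, -0.2, -0.1]
width: 0.0436
finger_force: 30.0
time: 32.7
tool_pos: [0.5804, -0.3979, 0.0222]
ee_rot: [-3.141, 0.001, 0.179]
wrist_force: [-0.0, 0.3, -0.4]
width: 0.0438
finger_force: 30.0
time: 32.9
tool_pos: [0.583, -0.3974, 0.0222]
ee_rot: [-3.141, 0.002, 0.179]
wrist_force: [-3.8, -0.8, 0.1]
width: 0.0435
finger_force: 30.0
```

```bash
python3 -m pendant '[[0.3,0.05,0,0,0,0,0],[0,0,0,0,0,0,0]]'
python3 -m pendant '[[0.2,0.04,0,0,0,0,0],[0,0,0,0,0,0,0],[0,0,0,0,0,0,0]]'
python3 -m pendant '[[0.1,0.02,0,0,0,0,0],[0,0,0,0,0,0,0],[0,0,0,0,0,0,0]]'
```

```text
time: 33.1
tool_pos: [0.5858, -0.397, 0.0222]
ee_rot: [-3.141, 0.002, 0.179]
wrist_force: [-6.1, 0.3, -0.0]
width: 0.0435
finger_force: 30.0
time: 33.4
tool_pos: [0.5872, -0.3967, 0.0222]
ee_rot: [-3.141, 0.003, 0.178]
wrist_force: [-6.6, 0.3, 1.5]
width: 0.0436
finger_force: 30.0
time: 33.7
tool_pos: [0.5879, -0.3966, 0.0222]
ee_rot: [-3.141, 0.004, 0.178]
wrist_force: [-6.9, 0.5, 1.4]
width: 0.044
finger_force: 30.0
```

```bash
python3 - <<'E'
from h import *
im,P=snap('wrist','w12');o=robot.get_obs();print(o['tool_pos'],o['wrist_force'])
E
```

```text
[ 0.58790566 -0.39656862  0.02216779] [-6.75591926 -0.01307683  0.78388937]
```

View pics/w12.png

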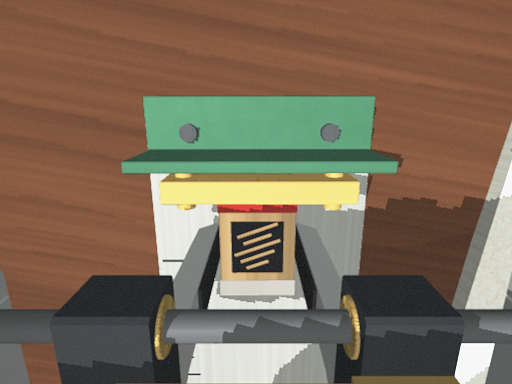

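The red end is flush and square on the pushed-in bar (row 203, cols 218–297). Next I back off and turn the block end for end.

```bash
python3 -m pendant '[[-1,-0.18,0,0,0,0,0],[-1.5,-0.27,0,0,0,0,0],[-1.5,-0.27,1,0,0,0,0],[-0.5,-0.09,1,0,0,8.2,0],[0,0,1,0,0,8.2,0],[0,0,0,0,0,8.2,0],[0,0,0,0,0,8.2,0],[0,0,0,0,0,8.2,0]]'
python3 -m pendant '[[0,0,0,0,0,8.2,0],[0,0,0,0,0,8.2,0],[0,0,0,0,0,8.2,0],[0,0,0,0,0,8.2,0],[0,0,0,0,0,8.2,0],[0,0,0,0,0,8.2,0],[0,0,0,0,0,8.2,0],[0,0,0,0,0,8.2,0]]'
python3 -m pendant '[[0,0,0,0,0,8.2,0],[0,0,0,0,0,8.2,0],[0,0,0,0,0,8.2,0],[0,0,0,0,0,8.2,0],[0,0,0,0,0,8.2,0],[0,0,0,0,0,8.2,0],[0,0,0,0,0,8.2,0],[0,0,0,0,0,8.2,0]]'
python3 -m pendant '[[0,0,0,0,0,7.8,0],[0,0,-1.5,0,0,0,0],[0,0,-1.2,0,0,0,0],[0,0,0,0,0,0,0],[0,0,0,0,0,0,0],[0,0,0,0,0,0,0]]'
```

```text
time: 34.55
tool_pos: [0.5461, -0.4047, 0.0534]
ee_rot: [3.137, -0.002, 0.9]
wrist_force: [-0.7, -0.7, -0.2]
width: 0.0439
finger_force: 30.0
time: 35.35
tool_pos: [0.546, -0.4046, 0.0531]
ee_rot: [3.138, 0.003, 2.045]
wrist_force: [0.2, 0.4, -1.5]
width: 0.0433
finger_force: 30.0
time: 36.15
tool_pos: [0.546, -0.4046, 0.0532]
ee_rot: [-3.141, 0.004, -3.093]
wrist_force: [-0.2, -0.8, 0.3]
width: 0.0436
finger_force: 30.0
time: 36.75
tool_pos: [0.5448, -0.4046, 0.0255]
ee_rot: [-3.142, 0.0, -2.964]
wrist_force: [-0.1, -1.5, -0.4]
width: 0.0435
finger_force: 30.0
```

```bash
python3 -m pendant '[[0.98,0.18,-0.2,0,0,0,0],[0.98,0.18,0,0,0,0,0],[0.5,0.09,0,0,0,0,0],[0,0,0,0,0,0,0],[0,0,0,0,0,0,0]]'
python3 -m pendant '[[0.3,0.05,0,0,0,0,0],[0,0,0,0,0,0,0]]'
python3 -m pendant '[[0.3,0.05,0,0,0,0,0],[0,0,0,0,0,0,0]]'
python3 -m pendant '[[0.3,0.05,0,0,0,0,0],[0,0,0,0,0,0,0]]'
```

```text
time: 37.25
tool_pos: [0.5695, -0.3999, 0.0234]
ee_rot: [3.142, -0.0, -2.962]
wrist_force: [-0.2, 0.3, -0.0]
width: 0.0441
finger_force: 30.0
time: 37.45
tool_pos: [0.5724, -0.3995, 0.0235]
ee_rot: [3.142, 0.0, -2.963]
wrist_force: [0.1, -0.2, -1.5]
width: 0.044
finger_force: 30.0
time: 37.65
tool_pos: [0.5755, -0.399, 0.0236]
ee_rot: [-3.142, 0.0, -2.963]
wrist_force: [-0.2, 0.5, -0.6]
width: 0.0438
finger_force: 30.0
time: 37.85
tool_pos: [0.578, -0.3986, 0.0235]
ee_rot: [3.141, -0.001, -2.963]
wrist_force: [-2.7, -0.0, -0.2]
width: 0.0439
finger_force: 30.0
```

```bash
python3 -m pendant '[[0.3,0.05,0,0,0,0,0],[0,0,0,0,0,0,0]]'
python3 -m pendant '[[0.3,0.05,0,0,0,0,0],[0,0,0,0,0,0,0]]'
python3 -m pendant '[[0.2,0.04,0,0,0,0,0],[0,0,0,0,0,0,0],[0,0,0,0,0,0,0]]'
```

```text
time: 38.05
tool_pos: [0.5806, -0.3982, 0.0234]
ee_rot: [3.141, -0.002, -2.963]
wrist_force: [-2.9, -0.1, 1.2]
width: 0.0435
finger_force: 30.0
time: 38.25
tool_pos: [0.5834, -0.3977, 0.0234]
ee_rot: [3.141, -0.002, -2.963]
wrist_force: [-5.7, -0.6, 2.4]
width: 0.0438
finger_force: 30.0
time: 38.55
tool_pos: [0.5848, -0.3974, 0.0234]
ee_rot: [3.141, -0.003, -2.963]
wrist_force: [-6.2, -1.0, 2.0]
width: 0.0434
finger_force: 30.0
```

```bash
python3 -m pendant '[[0.15,0.03,0,0,0,0,0],[0,0,0,0,0,0,0],[0,0,0,0,0,0,0]]'
python3 - <<'E'
from h import *
im,_=snap('scene','s13');o=robot.get_obs();print(o['tool_pos'],o['wrist_force'])
E
python3 -m pendant '[[-1,-0.18,0,0,0,0,0],[-2,-0.36,0,0,0,0,0],[-2,-0.36,1,0,0,0,0],[0,0,4,0,0,0,0],[0,0,4,0,0,0,0],[0,0,4,0,0,0,0],[0,0,4,0,0,0,0],[0,0,0,0,0,0,0]]'
python3 - <<'E'
from h import *
im=cv2.imread('pics/s13.png')
cv2.imwrite('pics/s13c.png',cv2.resize(im[125:235,80:210],None,fx=4,fy=4,interpolation=cv2.INTER_CUBIC))
E
```

```text
time: 38.85
tool_pos: [0.5859, -0.3972, 0.0234]
ee_rot: [3.141, -0.004, -2.963]
wrist_force: [-7.7, -1.3, 2.2]
width: 0.0435
finger_force: 30.0
[ 0.58593901 -0.3971994   0.02340429] [-7.82881805 -0.46600068  1.6270911 ]
time: 39.7
tool_pos: [0.5413, -0.4078, 0.2029]
ee_rot: [-3.129, 0.013, -2.962]
wrist_force: [0.6, 0.4, 0.1]
width: 0.0435
finger_force: 30.0
```

View pics/s13c.png

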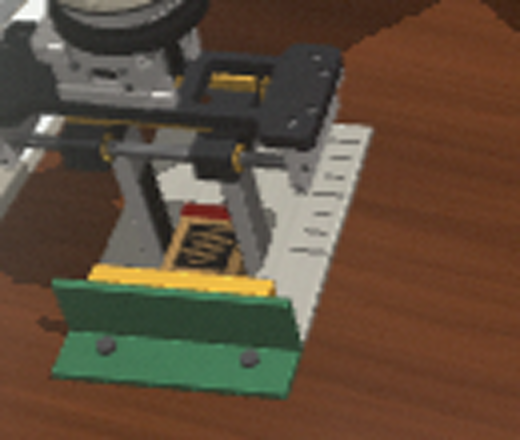

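```bash
python3 -m pendant '[[0.44,4,0,0,0,-8.2,0],[0.44,4,0,0,0,-8.2,0],[0.44,4,0,0,0,-8.2,0],[0.44,4,0,0,0,-8.2,0],[0.44,4,0,0,0,-8.2,0],[0.44,4,0,0,0,-8.2,0],[0.44,4,0,0,0,-8.2,0],[0.44,4,0,0,0,-8.2,0]]'
python3 -m pendant '[[0.44,4,0,0,0,-8.2,0],[0.44,4,0,0,0,-8.2,0],[0.44,4,0,0,0,-8.2,0],[0.44,4,0,0,0,0,0],[0,0,0,0,0,0,0],[0,0,0,0,0,0,0],[0,0,0,0,0,0,0]]'
python3 - <<'E'
from h import *
im,P=snap('wrist','w14');o=robot.get_obs();p=o['tool_pos'];print(p,np.degrees(o['ee_rot']),o['width'])
pm=cv2.morphologyEx(((im.min(2)>150)).astype('uint8'),3,np.ones((75,75)))
print('pad',fitrect(pm,P,.5763,.173,np.radians(10),.13,.13,.034))
print('med',blockonpad(im,P,.5763,.1735,np.radians(100),.076,.052,.049))
u=np.array([-.174,.985])
for k in(1,-1):print('pred end rows',w2px(P,[p[0]+k*.031*u[0],p[1]+k*.031*u[1],p[2]-.0003]))
c=im[:,256].astype(int);print([(r,*c[r]) for r in range(180,310,3)])
E
```

```text
time: 40.5
tool_pos: [0.5732, -0.0834, 0.1925]
ee_rot: [3.139, -0.001, 2.17]
wrist_force: [-0.0, 0.1, -0.0]
width: 0.0433
finger_force: 30.0
time: 41.2
tool_pos: [0.5905, 0.0736, 0.1929]
ee_rot: [-3.141, -0.0, 1.745]
wrist_force: [0.1, 0.4, 0.0]
width: 0.0436
finger_force: 30.0
[0.59051749 0.07314037 0.19306605] [-1.79998564e+02 -1.64343382e-03  9.99623866e+01] 0.0434442809170037
pad (np.float64(0.5756063338290434), np.float64(0.17696247560759898), np.float64(10.220720561599201), np.float64(-0.92456247311547))
med (np.float64(0.5765146797538434), np.float64(0.17413845494309121), np.float64(100.06595711452565), np.float64(-0.9525604186446961))
pred end rows [255.57961715 194.31300925]
pred end rows [255.6108135  292.86621469]
[(180, np.int64(100), np.int64(64), np.int64(49)), (183, np.int64(101), np.int64(70), np.int64(50)), (186, np.int64(96), np.int64(64), np.int64(44)), (189, np.int64(93), np.int64(32), np.int64(29)), (192, np.int64(91), np.int64(30), np.int64(24)), (195, np.int64(143), np.int64(45), np.int64(41)), (198, np.int64(167), np.int64(51), np.int64(46)), (201, np.int64(17
[... 1151 characters left out ...]
.int64(42), np.int64(43), np.int64(43)), (273, np.int64(221), np.int64(181), np.int64(127)), (276, np.int64(225), np.int64(193), np.int64(135)), (279, np.int64(173), np.int64(143), np.int64(99)), (282, np.int64(157), np.int64(153), np.int64(146)), (285, np.int64(156), np.int64(155), np.int64(147)), (288, np.int64(159), np.int64(155), np.int64(148)), (291, np.int64(157), np.int64(153), np.int64(144)), (294, np.int64(195), np.int64(200), np.int64(186)), (297, np.int64(58), np.int64(42), np.int64(28)), (300, np.int64(64), np.int64(46), np.int64(32)), (303, np.int64(65), np.int64(43), np.int64(37)), (306, np.int64(65), np.int64(45), np.int64(36)), (309, np.int64(46), np.int64(39), np.int64(38))]
```

```bash
python3 -m pendant '[[-0.5,3.4,0,0,0,0,0],[-0.5,3.4,0,0,0,0,0],[-0.43,3.4,0,0,0,0,0],[0,0,-4,0,0,0,0],[0,0,-4,0,0,0,0],[0,0,-2.5,0,0,0,0],[0,0,0,0,0,0,0],[0,0,0,0,0,0,0]]'
python3 -m pendant '[[0,0,0,0,0,0,0],[0,0,0,0,0,0,0],[0,0,0,0,0,0,0]]'
```

```text
time: 42.05
tool_pos: [0.5766, 0.1751, 0.0888]
ee_rot: [3.142, -0.0, 1.744]
wrist_force: [0.8, -0.7, 0.9]
width: 0.0437
finger_force: 30.0
time: 42.35
tool_pos: [0.5773, 0.1762, 0.0904]
ee_rot: [3.138, -0.0, 1.746]
wrist_force: [-0.4, 0.3, -0.7]
width: 0.0435
finger_force: 30.0
```

```bash
python3 -m pendant '[[-0.05,-0.05,-1.5,0,0,0,0],[0,0,-0.5,0,0,0,0],[0,0,0,0,0,0,0],[0,0,0,0,0,0,0],[0,0,0,0,0,0,0]]'
python3 -m pendant '[[0,0,-0.3,0,0,0,0],[0,0,0,0,0,0,0],[0,0,0,0,0,0,0]]'
```

```text
time: 42.85
tool_pos: [0.5759, 0.1758, 0.0686]
ee_rot: [3.141, -0.0, 1.746]
wrist_force: [0.5, 0.3, -0.2]
width: 0.0438
finger_force: 30.0
time: 43.15
tool_pos: [0.5757, 0.1757, 0.0655]
ee_rot: [3.142, 0.0, 1.746]
wrist_force: [-0.1, -0.8, -0.5]
width: 0.044
finger_force: 30.0
```

```bash
python3 -m pendant '[[0.05,-0.03,-0.1,0,0,0,0],[0,0,0,0,0,0,0],[0,0,0,0,0,0,0]]'
python3 -m pendant '[[0,0,-0.1,0,0,0,0],[0,0,0,0,0,0,0],[0,0,0,0,0,0,0]]'
```

```text
time: 43.45
tool_pos: [0.5763, 0.1754, 0.0645]
ee_rot: [3.141, -0.0, 1.746]
wrist_force: [-0.0, -0.6, -0.9]
width: 0.0435
finger_force: 30.0
time: 43.75
tool_pos: [0.5764, 0.1754, 0.0642]
ee_rot: [3.141, 0.0, 1.746]
wrist_force: [-1.8, -0.3, 3.3]
width: 0.0437
finger_force: 30.0
```

```bash
python3 -m pendant '[[0,0,0,0,0,0,0.55],[0,0,0,0,0,0,0.65],[0,0,0,0,0,0,0.7],[0,0,1,0,0,0,0.7],[0,0,3,0,0,0,0.7],[0,0,4,0,0,0,0.8],[0,0,4,0,0,0,1],[0.7,-4,1,0,0,0,1]]'
python3 -m pendant '[[0.7,-4,0,0,0,0,1],[0.4,-2,0,0,0,0,1],[0,0,0,0,0,0,1],[0,0,0,0,0,0,1],[0,0,0,0,0,0,1]]'
python3 - <<'E'
from h import *
im,P=snap('wrist','w15');o=robot.get_obs();print(o['tool_pos'],np.degrees(o['ee_rot']))
cv2.imwrite('pics/w15c.png',cv2.resize(im[0:220,130:400,::-1],None,fx=2.5,fy=2.5))
u=np.array([-.1736,.9848]);v=np.array([.9848,.1736]);c=np.array([.5764,.1741])
for n,L,W,z in(('med',.076,.052,.049),('small',.062,.044,.064)):
    for a,b in((1,1),(1,-1),(-1,-1),(-1,1)):
        q=c+a*L/2*u+b*W/2*v;w=w2px(P,[*q,z]);print(n,((w-[130,0])*2.5).round(0))
E
```

```text
time: 44.55
tool_pos: [0.5852, 0.1392, 0.2008]
ee_rot: [3.13, -0.002, 1.752]
wrist_force: [1.3, -0.2, 0.1]
width: 0.0861
finger_force: 0.0
time: 45.05
tool_pos: [0.594, 0.0766, 0.1936]
ee_rot: [3.141, -0.001, 1.747]
wrist_force: [-0.1, -0.6, -0.4]
width: 0.0938
finger_force: 0.0
[0.59399059 0.07671248 0.19353678] [ 1.79999612e+02 -2.82515276e-02  1.00135995e+02]
med [387.  93.]
med [243.  93.]
med [247. 308.]
med [382. 309.]
small [379. 107.]
small [251. 106.]
small [255. 291.]
small [375. 291.]
```

View pics/w15c.png

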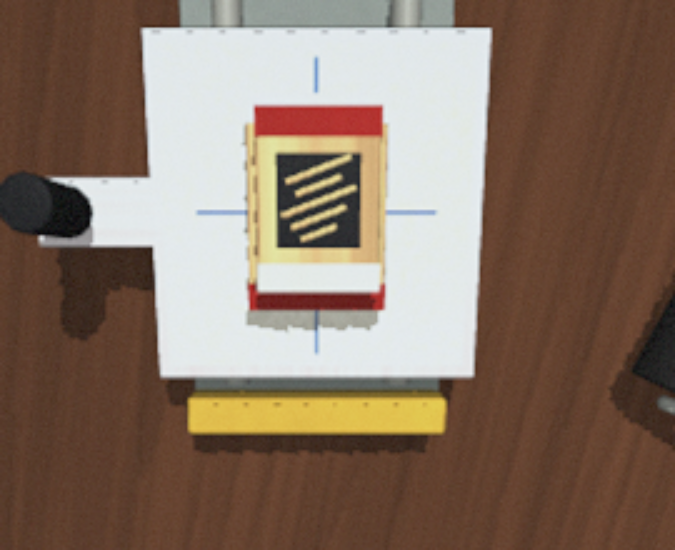

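The small block is on top at (318,200), within about 1 mm of the medium block. Now the knob.

```bash
python3 -m pendant '[[-1.4,1,0,0,0,-8.2,1],[-1.4,1,0,0,0,-8.2,1],[-1.4,1,0,0,0,-8.2,1],[-1.4,1,0,0,0,-8.2,1],[-1.4,1,0,0,0,-8.2,1],[-1.4,1,0,0,0,-8.2,1],[-1.4,1,0,0,0,-8.2,1],[-1.4,0.9,0,0,0,-8.2,1]]'
python3 -m pendant '[[0,0,0,0,0,-8.2,1],[0,0,0,0,0,-8.2,1],[0,0,0,0,0,-8.1,1],[0,0,-3,0,0,0,1],[0,0,-3,0,0,0,1],[0,0,-2,0,0,0,1],[0,0,0,0,0,0,1],[0,0,0,0,0,0,1]]'
python3 -m pendant '[[0,0,0,0,0,0,1],[0,0,0,0,0,0,1]]'
```

```text
time: 45.9
tool_pos: [0.4812, 0.156, 0.1936]
ee_rot: [-3.141, -0.0, 0.597]
wrist_force: [0.1, 0.2, -0.5]
width: 0.094
finger_force: 0.0
time: 46.7
tool_pos: [0.482, 0.1552, 0.1138]
ee_rot: [-3.142, 0.0, 0.175]
wrist_force: [-0.7, -0.5, -0.2]
width: 0.0941
finger_force: 0.0
time: 46.9
tool_pos: [0.4833, 0.1548, 0.1153]
ee_rot: [-3.142, -0.003, 0.174]
wrist_force: [0.5, -0.1, 0.5]
width: 0.0941
finger_force: 0.0
```

```bash
python3 -m pendant '[[-0.1,0.05,-3,0,0,0,0.6],[0,0,-1.5,0,0,0,0.5],[0,0,0,0,0,0,0.35],[0,0,0,0,0,0,0.35],[0,0,0,0,0,0,0.3],[0,0,0,0,0,0,0.3],[0,0,0,0,0,0,0.3],[0,0,0,0,0,0,0.25]]'
python3 -m pendant '[[0,0,0,0,0,0,0.22],[0,0,0,0,0,0,0.2],[0,0,0,0,0,0,0.1],[0,0,0,0,0,0,0],[0,0,0,0,0,0,0],[0,0,0,0,0,0,0]]'
```

```text
time: 47.7
tool_pos: [0.4816, 0.1549, 0.069]
ee_rot: [3.142, -0.001, 0.173]
wrist_force: [-0.1, 0.2, -0.1]
width: 0.0331
finger_force: 0.0
time: 48.3
tool_pos: [0.4812, 0.1551, 0.0686]
ee_rot: [-3.141, -0.0, 0.174]
wrist_force: [-0.0, 0.7, 0.5]
width: 0.0194
finger_force: 30.0
```

```bash
python3 -m pendant '[[-0.02,0.1,0,0,0,0,0],[-0.035,0.2,0,0,0,0,0],[-0.05,0.3,0,0,0,0,0],[-0.07,0.4,0,0,0,0,0],[-0.09,0.5,0,0,0,0,0],[-0.09,0.5,0,0,0,0,0],[-0.09,0.5,0,0,0,0,0],[-0.09,0.5,0,0,0,0,0]]'
python3 -m pendant '[[-0.09,0.5,0,0,0,0,0],[-0.09,0.5,0,0,0,0,0],[-0.09,0.5,0,0,0,0,0],[-0.09,0.5,0,0,0,0,0],[-0.09,0.5,0,0,0,0,0],[-0.09,0.5,0,0,0,0,0],[-0.09,0.5,0,0,0,0,0],[-0.09,0.5,0,0,0,0,0]]'
python3 -m pendant '[[-0.09,0.5,0,0,0,0,0],[-0.09,0.5,0,0,0,0,0],[-0.09,0.5,0,0,0,0,0],[-0.09,0.5,0,0,0,0,0],[-0.09,0.5,0,0,0,0,0],[-0.09,0.5,0,0,0,0,0],[-0.09,0.5,0,0,0,0,0],[-0.09,0.5,0,0,0,0,0]]'
```

```text
time: 49.1
tool_pos: [0.4758, 0.1854, 0.0686]
ee_rot: [3.141, -0.0, 0.174]
wrist_force: [0.1, -2.0, 1.5]
width: 0.0197
finger_force: 30.0
time: 49.9
tool_pos: [0.4687, 0.2253, 0.0686]
ee_rot: [3.142, -0.0, 0.173]
wrist_force: [-0.4, -0.9, 1.5]
width: 0.0197
finger_force: 30.0
time: 50.7
tool_pos: [0.4616, 0.2654, 0.0686]
ee_rot: [3.142, -0.0, 0.173]
wrist_force: [1.2, -1.6, 1.8]
width: 0.0194
finger_force: 30.0
```

```bash
python3 -m pendant '[[-0.09,0.5,0,0,0,0,0],[-0.09,0.5,0,0,0,0,0],[-0.09,0.5,0,0,0,0,0],[-0.09,0.5,0,0,0,0,0],[-0.09,0.5,0,0,0,0,0],[-0.09,0.5,0,0,0,0,0],[-0.07,0.4,0,0,0,0,0],[-0.05,0.3,0,0,0,0,0]]'
python3 -m pendant '[[-0.035,0.2,0,0,0,0,0],[-0.035,0.2,0,0,0,0,0],[-0.02,0.1,0,0,0,0,0],[-0.02,0.1,0,0,0,0,0],[0,0,0,0,0,0,0]]'
python3 -m pendant '[[-0.02,0.1,0,0,0,0,0],[-0.02,0.1,0,0,0,0,0],[0,0,0,0,0,0,0]]'
python3 -m pendant '[[-0.02,0.1,0,0,0,0,0],[-0.02,0.1,0,0,0,0,0],[0,0,0,0,0,0,0]]'
```

```text
time: 51.5
tool_pos: [0.455, 0.3023, 0.0686]
ee_rot: [3.142, -0.0, 0.174]
wrist_force: [2.1, -1.5, 2.1]
width: 0.0196
finger_force: 30.0
time: 52.0
tool_pos: [0.4539, 0.3081, 0.0685]
ee_rot: [-3.141, -0.0, 0.173]
wrist_force: [2.0, -0.0, 1.1]
width: 0.0195
finger_force: 30.0
time: 52.3
tool_pos: [0.4536, 0.3101, 0.0686]
ee_rot: [-3.141, -0.001, 0.173]
wrist_force: [3.7, -0.9, 1.4]
width: 0.0192
finger_force: 30.0
time: 52.6
tool_pos: [0.4532, 0.3121, 0.0686]
ee_rot: [-3.141, -0.001, 0.174]
wrist_force: [4.5, -0.2, 0.9]
width: 0.0192
finger_force: 30.0
```

```bash
python3 -m pendant '[[0,0.1,0,0,0,0,0],[0,0.1,0,0,0,0,0],[0,0,0,0,0,0,0]]'
python3 -m pendant '[[0,0.1,0,0,0,0,0],[0,0.1,0,0,0,0,0],[0,0,0,0,0,0,0]]'
python3 -m pendant '[[0,0.15,0,0,0,0,0],[0,0.15,0,0,0,0,0],[0,0,0,0,0,0,0]]'
```

```text
time: 52.9
tool_pos: [0.4531, 0.3127, 0.0685]
ee_rot: [3.139, 0.001, 0.173]
wrist_force: [4.1, -5.2, 2.7]
width: 0.0192
finger_force: 30.0
time: 53.2
tool_pos: [0.4531, 0.3128, 0.0685]
ee_rot: [3.135, 0.002, 0.173]
wrist_force: [3.4, -9.2, 4.4]
width: 0.0194
finger_force: 30.0
time: 53.5
tool_pos: [0.4531, 0.3129, 0.0685]
ee_rot: [3.129, 0.004, 0.172]
wrist_force: [3.0, -16.9, 6.8]
width: 0.0197
finger_force: 30.1
```

```bash
python3 -m pendant '[[0,-0.2,0,0,0,0,0],[0,0,0,0,0,0,0],[0,0,0,0,0,0,0.3],[0,0,0,0,0,0,0.4],[0,0,0,0,0,0,0.45],[0,0,0,0,0,0,0.45],[0,0,4,0,0,0,0.5],[0,0,4,0,0,0,0.7]]'
python3 -m pendant '[[-1,-2,4,0,0,0,1],[-2,-4,2,0,0,0,1],[-2,-4,0,0,0,0,1],[-2,-4,0,0,0,0,1],[0,-4,0,0,0,0,1],[0,0,0,0,0,0,1],[0,0,0,0,0,0,1]]'
python3 - <<'E'
from h import *
im,P=snap('top','top16')
im2,P2=snap('scene','s16')
c=w2px(P,[.548,.33,.04]).astype(int);d=w2px(P2,[.548,.33,.04]).astype(int)
a=im[max(0,c[1]-60):c[1]+60,max(0,c[0]-60):c[0]+90,::-1]
x0=min(d[0]-75,512-150);b=im2[d[1]-60:d[1]+60,x0:x0+150,::-1]
f=lambda q:cv2.resize(q,(395,int(395*q.shape[0]/q.shape[1])),interpolation=cv2.INTER_CUBIC)[:310]
a,b=f(a),f(b);h=min(len(a),len(b));cv2.imwrite('pics/c16.png',np.hstack([a[:h],b[:h]]))
print('pad',fitrect(cv2.morphologyEx(((im.min(2)>150)).astype('uint8'),3,np.ones((25,25))),P,.549,.331,np.radians(10),.13,.13,.034),robot.get_obs()['tool_pos'])
E
```

```text
time: 54.3
tool_pos: [0.4511, 0.3166, 0.1471]
ee_rot: [3.14, 0.006, 0.174]
wrist_force: [0.3, 0.5, -0.0]
width: 0.0514
finger_force: 0.0
time: 55.0
tool_pos: [0.3828, 0.1369, 0.2085]
ee_rot: [-3.14, -0.0, 0.172]
wrist_force: [-0.2, 0.2, 0.5]
width: 0.094
finger_force: 0.0
pad (np.float64(0.5481060403949028), np.float64(0.32912271130575743), np.float64(10.334555663320861), np.float64(-0.7801615595836036)) [0.38294346 0.13789165 0.20837196]
```

View pics/c16.png

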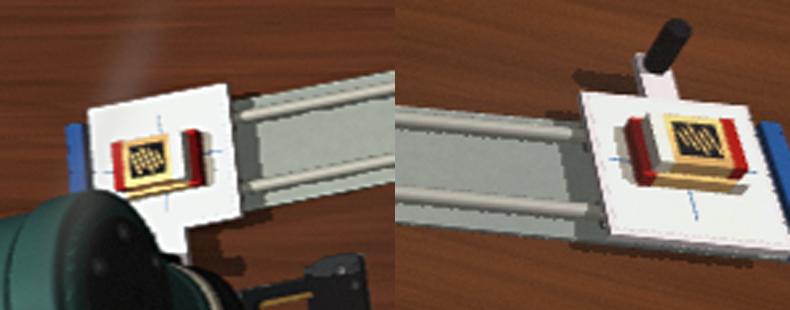

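Both views show the stack neat and centred on the pad (top crop about (152,160)), with the carrier against the blue stop and the arm clear. I'm handing the job in.

```bash
python3 -c "
from bench import robot
print(robot.close_job())"
```

```text
the job is handed in; nothing more can be done
None
```

I handed the job in at about 55 s of the 210 s allowed: the medium and small blocks (the large one was absent) were each pressed red end then white, stacked engraved face up, and run to the blue press stop, with the stack square and centred to about 1 mm in the last close view and still neat in the final pictures.

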